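# Fetch the stapler from behind the row on the desk tidy

## Robot

A 7-joint arm with a two-finger parallel gripper is mounted at the origin on the work surface. World frame = base frame: x ahead of the robot, y to its left, z up, the work surface at z = 0. Lengths are in m, angles in rad, forces in N, time in s.
With the tool pointing down it reaches from about 0.4 to 0.85 m from the base axis. Payload 10.4 kg.
Tool frame: the origin (TCP) lies at the very end of the fingers, on their centre line; the grasp point (between the pads) lies 19 mm behind it; z points along the fingers, y is the direction in which the jaws open and shut (so a half turn about z gives the same grasp; the last joint's range is limited). The gripper opens to 85 mm and grips with 20 to 120 N. Pads are 22 mm wide; open, the fingers measure 114 mm over their backs; the gripper's body (76 mm by 85 mm) begins 54 mm behind the grasp point. The pads swing forward as they close: fully open they stand 13 mm farther back than shut.
Start: joints at [-1.221, 0.332, -0.065, 1.46, 0.022, 1.35, -0.088], TCP at [0.228, 0.582, 0.231] pointing down, gripper open.
Joint ranges: [-2.6, 2.6], [-0.5, 2.12], [-1.47, 1.34], [0.16, 2.42], [-1.27, 4.41], [0.06, 2.06], [-2.6, 2.6]. Speed limits (rad/s): [2.22, 2.22, 2.79, 2.79, 3.14, 3.14, 3.14].

## Interface

Orientations are given as a unit quaternion [x, y, z, w].
In Python, from workcell import get_obs, camera, camera_info, hand_in gives the robot as it stands.
- The arm moves only by the tool move_arm, never from a script. Its argument "moves" is a list of rows, each a list of 3 entries, a list of its own where there are three numbers: the shift along the tool's x, y, z in units of 25 mm (1.0 is 25 mm), then the turn, a rotation vector about the tool's x, y, z in degrees, then the opening, from 0 (shut) to 1 (fully open). A call has 1 to 5 rows; each row shifts and turns the commanded pose from where the row before left it, along the tool's axes as they then stand; what a row does not reach is not made up. A row lasts 1/8 s, in which the tool goes at most 62.5 mm and 10.7 degrees, less where a joint would pass 70% of its speed; a pose out of reach is approached as far as the arm can. A call is refused whole if a number of a shift passes 1 or a number of a turn 10.7, either way. A call with a gripper value outside its range is refused whole. The fingers move at their own pace and stop on an object; "squeeze" is the grip in N (left out, the last holds). Time passes only in rows, so rows that do not move let the fingers close. It gives the time, the measured TCP pose, the force and the opening at its end, in the units of the state.
- get_obs(): the state, without advancing time (a new reading comes with each control period).
- camera(name): name is "scene" or "top" or "wrist"; returns the picture (400x640x3 uint8, red, green, blue); there is no depth.
- camera_info(name): a dict with "fx", "fy", "cx", "cy" (pixels), "D" ([k1, k2, p1, p2, k3] as OpenCV has them; the pictures are not rectified), "origin" and "rotation" of the camera in the world. Camera axes: x right, y down, z forward; pixel columns grow to the right and rows downward; lengths in m; the calibration is good to about 2 mm. A picture is of the moment at which its call begins: read the wrist's pose just before it. camera_info takes no time and is no camera call; for the wrist camera it gives the pose at the moment of the call.
- hand_in(): hands the job in, once; it reports no verdict.
The state is a dict: "clock": time; "joint_pos": joint angles; "joint_velocities": joint speeds; "tau": joint torques, N m; "position": TCP position; "ee_rot": TCP orientation; "ft_force": force on the tool from outside, world axes, zero at the start; "torque": the same for the moment, N m; "grip_width": opening from 0.0 (shut) to 1.0 (fully open).
Only numpy, scipy, OpenCV 4.12 (cv2) and the standard library are available. Lean on these libraries where they do the work, as an engineer would, in place of code of your own. Each camera call takes 0.05 s, during which the arm holds its last target. There are 200 camera calls.

## Task

The stapler lies at the back of the wooden desk tidy, behind a flask, a jar of paper clips and a glue bottle. First stand all three aside on the green cutting mat, then lay the stapler, right way up, in the middle of the pile of papers, and after that put the flask, the jar and the glue bottle back, each upright on the very cork spot of the tidy it came from. Let nothing fall over, and leave the mug and the pen pot where they are.

Things in the scene. Friction and masses are not known exactly. Their poses are not given: they have to be found in the camera images.
- flask_center (a point): Small turquoise steel drinking flask, upright and round, 150 mm tall, 0.28 kg. Body 60 mm across up to 100 mm, then a shoulder, then a yellow cap 40 mm across over the top 36 mm, fixed firmly: carry it by the cap. This point is on its axis, half-way up (75 mm above its underside); z up.
- jar_center (a point): Clear round jar full of coloured paper clips, 108 mm tall, 0.24 kg. Body 58 mm across, black lid 56 mm across over the top 24 mm, screwed tight: it may be carried by the lid. This point is on its axis, half-way up (54 mm above its underside); z up.
- glue_center (a point): White glue bottle with an orange band round its body and an orange cap, upright and round, 130 mm tall, 0.19 kg. Body 50 mm across up to 82 mm, then a shoulder; cap from 94 mm to the top, 31 mm across at its foot, 28 mm at 124 mm height, screwed tight: carry it by the cap. This point is on its axis, half-way up (65 mm above its underside); z up.
- stapler_center (a point): Desk stapler, red arm on a black base, 150 mm long (its x), 36 mm wide (its y), 54 mm high (z up), 0.30 kg. Closed and rigid. This point is its centre, 27 mm above its underside; grip it here across its width (base 36 mm, arm 34 mm).
- tidy: Fixed low tray of brown wood, 176 mm deep (its x, away from the robot), 270 mm wide (its y). Floor 8 mm thick; rims 16 mm high in front (-x), 26 at the sides, 45 at the back. Origin: middle of its underside. Three 66 mm cork spots are flush in its floor at x -42 mm, y -76, 0, +76 mm: flask, jar and glue bottle start there in any order. The stapler starts at x 20, y about 0, lengthwise along y.
- mat: Fixed green cutting mat with pale grid lines, lying flat, 300 mm (its x) by 220 mm (its y), 3 mm thick: the side area. Origin: middle of its underside, on the desk. It lies left or right of the tidy.
- papers: Pile of white printed A4 sheets, fixed, 297 mm (its x) by 210 mm (its y), 18 mm high. Origin: middle of its underside, on the desk. It lies on the other side of the tidy from the mat.
- mug: Bystander: blue mug with a handle, 76 mm across, 90 mm tall, beyond the tidy. Origin: middle of its underside.
- penpot: Bystander: black pen pot with pens standing in it, 76 mm across, 95 mm tall (150 mm with the pens), beyond the tidy. Origin: middle of its underside.
Not all that is in view belongs to the job. What is shaped like the part that bears glue_center but blue is not meant. Leave any turquoise look-alike of the part that bears stapler_center alone.

How it is judged:
By the outcome, as a careful person would: the job done as asked, in the order asked, and still so for the second after the job is handed in, with the robot touching nothing.
It also fails if it takes over 133 s, if anything falls off the work surface, if the arm or the gripper's body presses on something with over 40 N, if the wrist force passes 120 N, or if a joint passes its speed limit or range.

## Working session

There is one attempt and no reset: what is moved stays moved. The work goes in short steps, Python scripts to look and compute and a tool call to move; the robot and the scene stay as the last step left them, time stands still between calls to the robot, and variables do not carry over. Pictures are saved under pics/ and viewed, about 12 in all and at most 16, crops included, and the job is handed in when it is done.

Besides the shell and the picture viewer there is one more tool, called after "Call:" as name(argument=value, ...), one argument or row to a line, values as JSON. move_arm: Moves the arm, as the interface text tells. Its arguments: {"type":"object","properties":{"moves":{"type":"array","items":{"type":"array"}},"squeeze":{"type":"number"}},"required":["moves"]}

```bash
mkdir -p pics; ls
python3 - <<'E'
from workcell import *
import cv2
o=get_obs();print({k:o[k] for k in('clock','position','ee_rot','grip_width','ft_force')})
for n in('scene','top'):
    i=camera_info(n);print(n,i)
    cv2.imwrite(f'pics/{n}0.png',camera(n)[:,:,::-1])
E
```

```text
pics
{'clock': 0.0, 'position': array([0.2274925 , 0.58172689, 0.23054584]), 'ee_rot': array([ 1.85309967e-01,  9.82679874e-01, -6.85640220e-04, -1.10129342e-04]), 'grip_width': 1.0017189559596544, 'ft_force': array([-0.07637072, -0.62744704, -0.53859241])}
scene {'fx': 415.8046660053779, 'fy': 415.8046660053779, 'cx': 325.22771188373497, 'cy': 194.56039151587487, 'D': array([0.02356438, 0.        , 0.        , 0.        , 0.        ]), 'origin': array([1.09471367, 0.58981442, 0.9152605 ]), 'rotation': array([ 0.33254068,  0.86368994, -0.34998537, -0.14479855])}
top {'fx': 367.63882184401825, 'fy': 367.63882184401825, 'cx': 321.6562446942962, 'cy': 198.91011590109505, 'D': array([-0.01450015,  0.        ,  0.        ,  0.        ,  0.        ]), 'origin': array([ 0.35645283, -0.00586963,  1.13741024]), 'rotation': array([-0.69767363,  0.7108078 , -0.05767082,  0.06839486])}
```

View pics/scene0.png

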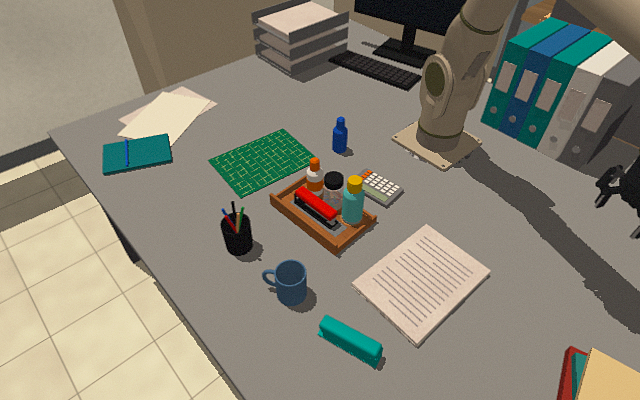

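View pics/top0.png

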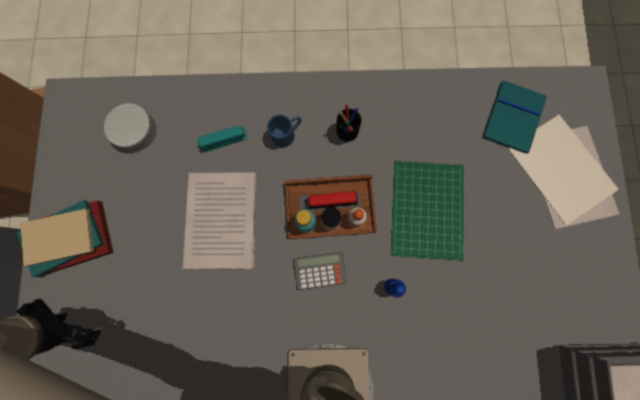

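Top view (up = +x, left = +y): tidy ~(330,207), flask (304,220), jar (331,217), glue (358,215), stapler (332,199), papers (220,220), mat (428,210). The look-alikes are the blue bottle at (395,288) and the turquoise stapler at (221,138).

```bash
cat > h.py <<'E'
from workcell import *
import cv2, numpy as np
from scipy.spatial.transform import Rotation as R
def ray(info,uv):
    K=np.array([[info['fx'],0,info['cx']],[0,info['fy'],info['cy']],[0,0,1]])
    p=cv2.undistortPoints(np.float64(uv).reshape(-1,1,2),K,info['D']).reshape(-1,2)
    d=np.c_[p,np.ones(len(p))]
    q=np.array(info['rotation'])
    M=R.from_quat(q).as_matrix() if q.size==4 else q
    return np.array(info['origin']),d@M.T
def plane(info,uv,z):
    o,d=ray(info,uv); return (o+d*((z-o[2])/d[:,2])[:,None])
def tri(i1,p1,i2,p2):
    o1,d1=ray(i1,[p1]);o2,d2=ray(i2,[p2]);d1=d1[0];d2=d2[0]
    s=np.linalg.lstsq(np.c_[d1,-d2],o2-o1,rcond=None)[0]
    a,b=o1+s[0]*d1,o2+s[1]*d2
    return (a+b)/2,np.linalg.norm(a-b)
def mask(rgb,lo,hi,box=None):
    m=cv2.inRange(cv2.cvtColor(rgb,cv2.COLOR_RGB2HSV),lo,hi)
    if box:
        k=np.zeros_like(m);x0,y0,x1,y1=box;k[y0:y1,x0:x1]=255;m&=k
    return m
def big(m):
    return max(cv2.findContours(m,cv2.RETR_EXTERNAL,cv2.CHAIN_APPROX_NONE)[0],key=cv2.contourArea)
E
python3 - <<'E'
from h import *
T=cv2.imread('pics/top0.png')[:,:,::-1].copy();S=cv2.imread('pics/scene0.png')[:,:,::-1].copy()
it,is_=camera_info('top'),camera_info('scene')
def rect(nm,m,z):
    c=big(m);r=cv2.minAreaRect(c);b=cv2.boxPoints(r);P=plane(it,b,z)
    C=P.mean(0);e=[P[1]-P[0],P[2]-P[1]];e.sort(key=np.linalg.norm)
    print(nm,C.round(4),'long',np.linalg.norm(e[1]).round(3),'short',np.linalg.norm(e[0]).round(3),'ang long',np.degrees(np.arctan2(e[1][1],e[1][0])).round(1),b.round(0).tolist())
rect('mat',mask(T,(60,100,40),(90,255,255),(380,150,480,270)),.003)
rect('papers',mask(T,(0,0,110),(179,70,255),(175,160,265,280)),.018)
rect('tidy',mask(T,(3,100,40),(16,255,255),(275,165,385,250)),.022)
rect('stapler',mask(T,(0,200,120),(3,255,255),(295,185,365,212))|mask(T,(176,200,90),(179,255,255),(295,185,365,212)),.06)
def cen(m):
    c=big(m);(x,y),r=cv2.minEnclosingCircle(c);return (x,y),r
for nm,lo,hi,bt,bs,z in [('flask',(20,150,90),(35,255,255),(285,200,320,240),(340,170,370,200),.158),('glue',(3,170,100),(16,255,255),(349,205,366,221),(305,155,325,175),.138),('jar',(0,0,0),(179,255,45),(318,205,345,232),(322,170,346,188),.116)]:
    p,r=cen(mask(T,lo,hi,bt));q,rs=cen(mask(S,lo,hi,bs))
    print(nm,p,r,plane(it,[p],z).round(4),'scene',q,rs,tri(it,p,is_,q))
for nm,p in [('mug',(281,131)),('pen',(348,125)),('blue',(396,289))]: print(nm,plane(it,[p],.09))
big_=cv2.resize(T[160:280,260:400],None,fx=5.5,fy=5,interpolation=cv2.INTER_CUBIC)
cv2.imwrite('pics/crop.png',big_[:,:,::-1])
E
```

```text
mat [ 0.5217 -0.3211  0.003 ] long 0.3 short 0.225 ang long -5.1 [[391.0, 257.0], [394.0, 161.0], [466.0, 164.0], [462.0, 259.0]]
papers [0.5018 0.3271 0.018 ] long 0.309 short 0.23 ang long 1.4 [[182.0, 269.0], [184.0, 170.0], [256.0, 172.0], [254.0, 271.0]]
tidy [ 0.5356 -0.015   0.022 ] long 0.278 short 0.183 ang long -87.0 [[283.0, 180.0], [372.0, 174.0], [376.0, 232.0], [287.0, 239.0]]
stapler [ 0.5537 -0.0233  0.06  ] long 0.137 short 0.029 ang long -85.9 [[309.0, 195.0], [355.0, 191.0], [356.0, 200.0], [310.0, 205.0]]
flask (302.9285583496094, 217.07142639160156) 7.231704235076904 [[0.4848 0.0587 0.158 ]] scene (354.0, 183.86111450195312) 9.355278015136719 (array([0.48659198, 0.06001873, 0.14221501]), np.float64(0.0008097286405784617))
glue (358.25, 214.0) 4.366162300109863 [[ 0.4929 -0.0917  0.138 ]] scene (314.5, 164.0) 7.159010887145996 (array([ 0.49469374, -0.09225669,  0.11754145]), np.float64(0.0031160937267752566))
jar (331.2523498535156, 212.06143188476562) 14.572896957397461 [[ 0.5029 -0.0182  0.116 ]] scene (333.198974609375, 180.08163452148438) 9.701532363891602 (array([ 0.49959054, -0.01380426,  0.11318162]), np.float64(0.011464791630478435))
mug [[0.7552674  0.12697836 0.09      ]]
pen [[ 0.76947431 -0.07451439  0.09      ]]
blue [[ 0.2881395  -0.19295176  0.09      ]]
```

View pics/crop.png

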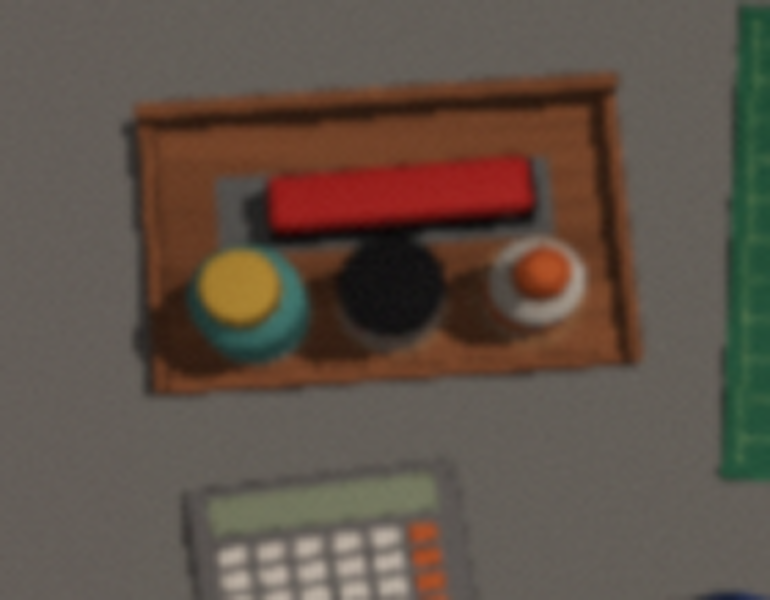

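```bash
cat > plan.py <<'E'
# usage: plan.py grip x,y,z,yaw ...   prints rows from the present pose through waypoints
import sys,json; from h import *
def Rt(psi):
    p=np.radians(psi);return np.array([[-np.sin(p),np.cos(p),0],[np.cos(p),np.sin(p),0],[0,0,-1]]).T
def go(g,wps):
    o=get_obs();p=np.array(o['position']);M=R.from_quat(o['ee_rot']).as_matrix()
    rows=[]
    for w in wps:
        t=np.array(w[:3]);Mt=Rt(w[3])
        for _ in range(60):
            d=M.T@(t-p)/.025;r=np.degrees(R.from_matrix(M.T@Mt).as_rotvec())
            if abs(d).max()<.03 and abs(r).max()<.3: break
            d=(d/max(1,abs(d).max())).round(2);r=(r*min(1,8/max(abs(r).max(),1e-9))).round(1)
            rows.append([(d+0).tolist(),(r+0).tolist(),g]);p=p+M@d*.025;M=M@R.from_rotvec(np.radians(r)).as_matrix()
    print('now',o['clock'],np.round(o['position'],4),'end',p.round(4),len(rows))
    for i in range(0,len(rows),5): print(json.dumps(rows[i:i+5]).replace(' ',''))
if __name__=='__main__':
    go(float(sys.argv[1]),[list(map(float,a.split(','))) for a in sys.argv[2:]])
E
python3 plan.py 1 .486,.059,.26,3
```

```text
now 0.1 [0.2275 0.5817 0.2306] end [0.4861 0.0591 0.26  ] 22
[[[-1.0,-0.91,-0.07],[0.0,0.0,8.0],1.0],[[-1.0,-0.68,-0.06],[0.0,0.0,8.0],1.0],[[-1.0,-0.5,-0.06],[0.0,0.0,8.0],1.0],[[-1.0,-0.33,-0.05],[0.0,0.0,8.0],1.0],[[-1.0,-0.18,-0.05],[0.0,0.0,8.0],1.0]]
[[[-1.0,-0.04,-0.05],[0.0,0.0,8.0],1.0],[[-1.0,0.1,-0.05],[0.0,0.0,8.0],1.0],[[-1.0,0.24,-0.05],[0.0,0.1,8.0],1.0],[[-1.0,0.4,-0.05],[0.0,0.0,1.6],1.0],[[-1.0,0.43,-0.06],[0.0,0.0,0.0],1.0]]
[[[-1.0,0.43,-0.06],[0.0,0.0,0.0],1.0],[[-1.0,0.43,-0.05],[0.0,0.0,0.0],1.0],[[-1.0,0.43,-0.06],[0.0,0.0,0.0],1.0],[[-1.0,0.43,-0.05],[0.0,0.0,0.0],1.0],[[-1.0,0.43,-0.06],[0.0,0.0,0.0],1.0]]
[[[-1.0,0.43,-0.05],[0.0,0.0,0.0],1.0],[[-1.0,0.43,-0.06],[0.0,0.0,0.0],1.0],[[-1.0,0.43,-0.05],[0.0,0.0,0.0],1.0],[[-1.0,0.43,-0.06],[0.0,0.0,0.0],1.0],[[-1.0,0.43,-0.05],[0.0,0.0,0.0],1.0]]
[[[-1.0,0.43,-0.06],[0.0,0.0,0.0],1.0],[[-0.37,0.16,-0.02],[0.0,0.0,0.0],1.0]]
```

Call:
move_arm(
  moves=[
    [[-1.0,-0.9,-0.05],[0,0,8],1],
    [[-1.0,-0.7,-0.05],[0,0,8],1],
    [[-1.0,-0.5,-0.05],[0,0,8],1],
    [[-1.0,-0.35,-0.05],[0,0,8],1],
    [[-1.0,-0.2,-0.05],[0,0,8],1],
  ],
)

```text
clock: 0.72
position: [0.2907, 0.4514, 0.2373]
ee_rot: [0.512, 0.859, -0.0, -0.0]
ft_force: [-0.7, 0.6, 0.6]
grip_width: 1.003
```

Call:
move_arm(
  moves=[
    [[-1.0,0,-0.05],[0,0,8],1],
    [[-1.0,0.1,-0.05],[0,0,8],1],
    [[-1.0,0.25,-0.05],[0,0,8],1],
    [[-1.0,0.4,-0.05],[0,0,1.6],1],
    [[-1.0,0.43,-0.05],[0,0,0],1],
  ],
)

```text
clock: 1.35
position: [0.3497, 0.3352, 0.2437]
ee_rot: [0.687, 0.726, -0.0, 0.0]
ft_force: [0.0, 0.1, 0.7]
grip_width: 1.002
```

Call:
move_arm(
  moves=[
    [[-1.0,0.43,-0.05],[0,0,0],1],
    [[-1.0,0.43,-0.05],[0,0,0],1],
    [[-1.0,0.43,-0.05],[0,0,0],1],
    [[-1.0,0.43,-0.05],[0,0,0],1],
    [[-1.0,0.43,-0.05],[0,0,0],1],
  ],
)

```text
clock: 1.98
position: [0.4099, 0.2131, 0.25]
ee_rot: [0.687, 0.726, -0.0, -0.0]
ft_force: [-0.1, -0.3, 0.6]
grip_width: 1.0
```

Call:
move_arm(
  moves=[
    [[-1.0,0.43,-0.05],[0,0,0],1],
    [[-1.0,0.43,-0.05],[0,0,0],1],
    [[-1.0,0.43,-0.05],[0,0,0],1],
    [[-1.0,0.43,-0.05],[0,0,0],1],
    [[-1.0,0.43,-0.05],[0,0,0],1],
  ],
)

```text
clock: 2.6
position: [0.47, 0.0911, 0.2563]
ee_rot: [0.687, 0.727, 0.0, -0.0]
ft_force: [0.6, 0.4, -0.2]
grip_width: 0.998
```

```bash
python3 plan.py 1 .486,.059,.26,3
```

```text
now 2.6 [0.47   0.0911 0.2563] end [0.486 0.059 0.26 ] 2
[[[-1.0,0.43,-0.11],[0.0,0.0,0.2],1.0],[[-0.32,0.14,-0.04],[0.0,0.0,0.0],1.0]]
```

Call:
move_arm(
  moves=[
    [[-1.0,0.43,-0.1],[0,0,0],1],
    [[-0.3,0.15,-0.05],[0,0,0],1],
    [[0,0,0],[0,0,0],1],
  ],
)

```text
clock: 2.98
position: [0.4859, 0.0609, 0.26]
ee_rot: [0.688, 0.726, 0.0, -0.0]
ft_force: [-0.3, 0.3, 0.4]
grip_width: 1.002
```

Run:
```python
from h import *
i=camera_info('wrist');W=camera('wrist');np.save('w1.npy',W);cv2.imwrite('pics/w1.png',W[:,:,::-1])
print(i,get_obs()['position'])
```

```text
{'fx': 277.8137057594307, 'fy': 277.8137057594307, 'cx': 320.1860012999842, 'cy': 196.1166401948243, 'D': array([0.01151419, 0.        , 0.        , 0.        , 0.        ]), 'origin': array([0.48110339, 0.14005742, 0.40317672]), 'rotation': array([0.98727683, 0.0259625 , 0.00409027, 0.15682369])} [0.48571433 0.06153821 0.25989763]
```

View pics/w1.png

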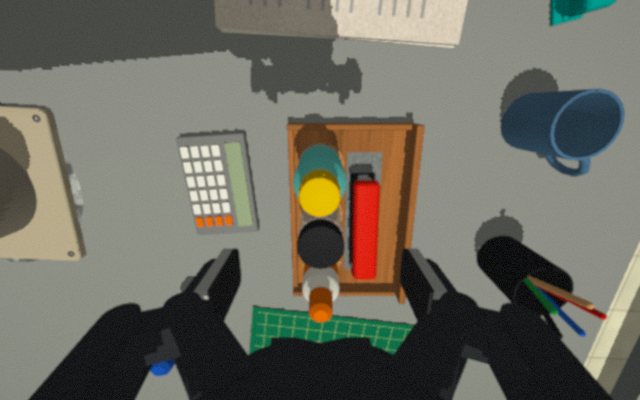

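Wrist view (right = +x, up = +y): flask cap (319,195), jar lid (320,243), glue cap (320,303), stapler red (365,230) with its black nose at top; grey patch in the tidy floor.

Run:
```python
from h import *
W=np.load('w1.npy');i=camera_info('wrist')
for nm,lo,hi,b,z in [('flask',(20,150,60),(35,255,255),(290,160,350,225),.158),('jar',(0,0,0),(179,255,60),(290,215,350,270),.116),('glue',(3,190,120),(16,255,255),(305,285,336,325),.138)]:
    c=big(mask(W,lo,hi,b));x,y,w,h=cv2.boundingRect(c)
    # top disc: width w -> its near-camera (upper) edge is at y; disc centre from width
    P=plane(i,[(x+w/2-.5,y-.5+w/2),(x,y+w/2),(x+w,y+w/2),(x+w/2-.5,y-.5),(x+w/2-.5,y+h-.5)],z)
    print(nm,(x,y,w,h),'ctr',P[0].round(4),'width',np.linalg.norm(P[1]-P[2]).round(4),'edges y',P[3,1].round(4),P[4,1].round(4))
m=mask(W,(0,180,80),(3,255,255),(340,170,390,285))|mask(W,(175,180,80),(179,255,255),(340,170,390,285))
r=cv2.minAreaRect(big(m));print(r);P=plane(i,cv2.boxPoints(r),.062);print(P.round(4),P.mean(0))
b=mask(W,(0,0,0),(179,255,50),(345,150,390,285));c=big(b);x,y,w,h=cv2.boundingRect(c);print('black',x,y,w,h,plane(i,[(362,y)],.03))
# tidy outer edges
t=mask(W,(5,80,40),(18,230,255),(270,110,440,310));r=cv2.minAreaRect(big(t));print('tidy',r)
```

```text
flask (298, 170, 44, 47) ctr [0.4842 0.0654 0.158 ] width 0.0406 edges y 0.0861 0.0406
jar (298, 220, 46, 48) ctr [ 0.4891 -0.0086  0.116 ] width 0.0529 edges y 0.0199 -0.0415
glue (309, 302, 23, 20) ctr [ 0.4928 -0.088   0.138 ] width 0.0267 edges y -0.072 -0.1001
((364.7011413574219, 228.9488983154297), (25.30486488342285, 98.24241638183594), 1.2730300426483154)
[[ 0.5371 -0.0902  0.062 ]
 [ 0.5272  0.054   0.062 ]
 [ 0.5593  0.055   0.062 ]
 [ 0.5732 -0.0892  0.062 ]] [ 0.54917444 -0.01760219  0.062     ]
black 349 172 25 91 [[0.54271722 0.05718792 0.03      ]]
tidy ((355.5, 213.0), (180.0, 137.0), 90.0)
```

Call:
move_arm(
  moves=[
    [[-0.05,-0.03,1],[0,0,0],1],
    [[0,0,1],[0,0,0],1],
    [[0,0,1],[0,0,0],1],
    [[0,0,1],[0,0,0],1],
    [[0,0,1],[0,0,0],1],
  ],
  squeeze=40,
)

```text
clock: 3.65
position: [0.4848, 0.061, 0.1341]
ee_rot: [0.687, 0.727, 0.0, -0.0]
ft_force: [-0.5, -0.5, 0.1]
grip_width: 1.003
```

Call:
move_arm(
  moves=[
    [[0,0,0.55],[0,0,0],1],
    [[0,0,0],[0,0,0],1],
  ],
)

```text
clock: 3.9
position: [0.4847, 0.06, 0.1207]
ee_rot: [0.688, 0.726, -0.001, -0.0]
ft_force: [-0.7, -0.2, 0.8]
grip_width: 1.001
```

Run:
```python
from h import *
print(get_obs()['position'])
W=camera('wrist');cv2.imwrite('pics/w2.png',W[:,:,::-1])
```

```text
[0.48470294 0.06001003 0.12074308]
```

View pics/w2.png

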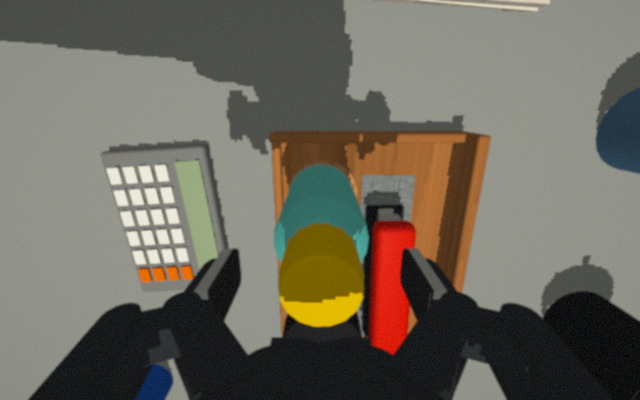

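Cap at (321,280) is centred between the fingertips (~225 and ~418). Closing.

Call:
move_arm(
  moves=[
    [[0,0,0],[0,0,0],0.6],
    [[0,0,0],[0,0,0],0.5],
    [[0,0,0],[0,0,0],0.3],
    [[0,0,0],[0,0,0],0.3],
    [[0,0,0],[0,0,0],0.3],
  ],
  squeeze=40,
)

```text
clock: 4.58
position: [0.4857, 0.0597, 0.122]
ee_rot: [0.688, 0.726, 0.001, 0.0]
ft_force: [-2.5, -0.5, 6.5]
grip_width: 0.457
```

Call:
move_arm(
  moves=[
    [[0,0,0],[0,0,0],0.3],
    [[0,0,-0.4],[0,0,0],0.3],
    [[0,0,0],[0,0,0],0.3],
  ],
)

```text
clock: 4.95
position: [0.4857, 0.0596, 0.132]
ee_rot: [0.688, 0.726, 0.001, 0.0]
ft_force: [-0.0, -0.4, -2.3]
grip_width: 0.459
```

```bash
python3 plan.py 0.3 .485,.06,.29,3 .61,-.29,.29,3
```

```text
now 4.95 [0.4857 0.0596 0.132 ] end [ 0.61   -0.2899  0.29  ] 22
[[[0.0,0.0,-1.0],[0.1,0.0,0.0],0.3],[[0.0,-0.01,-1.0],[0.0,0.0,0.0],0.3],[[0.0,0.0,-1.0],[0.0,0.0,0.0],0.3],[[0.01,-0.01,-1.0],[0.0,0.0,0.0],0.3],[[0.0,0.0,-1.0],[0.0,0.0,0.0],0.3]]
[[[0.01,-0.01,-1.0],[0.0,0.0,0.0],0.3],[[0.0,0.0,-0.32],[0.0,0.0,0.0],0.3],[[-1.0,0.3,0.0],[0.0,0.0,0.0],0.3],[[-1.0,0.3,0.0],[0.0,0.0,0.0],0.3],[[-1.0,0.3,0.0],[0.0,0.0,0.0],0.3]]
[[[-1.0,0.3,0.0],[0.0,0.0,0.0],0.3],[[-1.0,0.3,0.0],[0.0,0.0,0.0],0.3],[[-1.0,0.3,0.0],[0.0,0.0,0.0],0.3],[[-1.0,0.3,0.0],[0.0,0.0,0.0],0.3],[[-1.0,0.3,0.0],[0.0,0.0,0.0],0.3]]
[[[-1.0,0.3,0.0],[0.0,0.0,0.0],0.3],[[-1.0,0.3,0.0],[0.0,0.0,0.0],0.3],[[-1.0,0.29,0.0],[0.0,0.0,0.0],0.3],[[-1.0,0.3,0.0],[0.0,0.0,0.0],0.3],[[-1.0,0.29,0.0],[0.0,0.0,0.0],0.3]]
[[[-1.0,0.3,-0.01],[0.0,0.0,0.0],0.3],[[-0.24,0.07,0.0],[0.0,0.0,0.0],0.3]]
```

Call:
move_arm(
  moves=[
    [[0,0,-1],[0,0,0],0.3],
    [[0,0,-1],[0,0,0],0.3],
    [[0,0,-1],[0,0,0],0.3],
    [[0,0,-1],[0,0,0],0.3],
    [[0,0,-1],[0,0,0],0.3],
  ],
)

```text
clock: 5.58
position: [0.4851, 0.0595, 0.2569]
ee_rot: [0.688, 0.726, -0.0, -0.0]
ft_force: [0.4, -0.2, -2.7]
grip_width: 0.455
```

Call:
move_arm(
  moves=[
    [[0,0,-1],[0,0,0],0.3],
    [[-0.5,0.15,-0.3],[0,0,0],0.3],
    [[-1,0.3,0],[0,0,0],0.3],
    [[-1,0.3,0],[0,0,0],0.3],
    [[-1,0.3,0],[0,0,0],0.3],
  ],
)

```text
clock: 6.2
position: [0.5162, -0.0283, 0.2879]
ee_rot: [0.688, 0.725, -0.0, -0.0]
ft_force: [-0.2, 0.5, -2.1]
grip_width: 0.458
```

Call:
move_arm(
  moves=[
    [[-1,0.3,0],[0,0,0],0.3],
    [[-1,0.3,0],[0,0,0],0.3],
    [[-1,0.3,0],[0,0,0],0.3],
    [[-1,0.3,0],[0,0,0],0.3],
    [[-1,0.3,0],[0,0,0],0.3],
  ],
)

```text
clock: 6.82
position: [0.56, -0.1511, 0.2877]
ee_rot: [0.688, 0.725, -0.001, -0.0]
ft_force: [0.2, -0.3, -1.0]
grip_width: 0.458
```

Call:
move_arm(
  moves=[
    [[-1,0.3,0],[0,0,0],0.3],
    [[-1,0.3,0],[0,0,0],0.3],
    [[-1,0.3,0],[0,0,0],0.3],
    [[-1,0.3,0],[0,0,0],0.3],
    [[-1,0.3,0],[0,0,0],0.3],
  ],
)

```text
clock: 7.45
position: [0.604, -0.274, 0.2875]
ee_rot: [0.688, 0.725, -0.001, -0.0]
ft_force: [0.0, 1.1, -2.1]
grip_width: 0.459
```

```bash
python3 plan.py 0.3 .61,-.29,.29,3 .61,-.29,.119,3;python3 - <<'E'
from h import *
cv2.imwrite('pics/s2.png',camera('scene')[80:280,180:500,::-1].repeat(2,0).repeat(2,1))
E
```

```text
now 7.45 [ 0.604  -0.274   0.2875] end [ 0.6099 -0.29    0.119 ] 8
[[[-0.65,0.2,-0.1],[-0.1,0.0,0.0],0.3],[[0.0,0.0,1.0],[0.0,0.0,0.0],0.3],[[0.0,0.0,1.0],[0.0,0.0,0.0],0.3],[[0.0,0.0,1.0],[0.0,0.0,0.0],0.3],[[0.0,0.0,1.0],[0.0,0.0,0.0],0.3]]
[[[0.0,0.0,1.0],[0.0,0.0,0.0],0.3],[[0.0,0.0,1.0],[0.0,0.0,0.0],0.3],[[0.0,0.0,0.84],[0.0,0.0,0.0],0.3]]
```

View pics/s2.png

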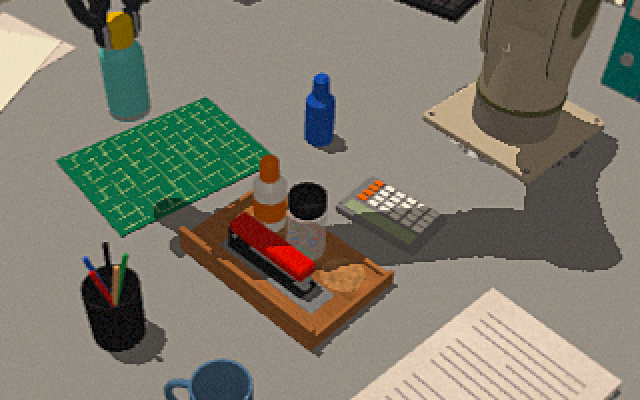

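Flask at (125,70) in the crop hangs upright; the others stand undisturbed, one cork spot free. Lowering it onto the mat.

Call:
move_arm(
  moves=[
    [[-0.6,0.2,1],[0,0,0],0.3],
    [[0,0,1],[0,0,0],0.3],
    [[0,0,1],[0,0,0],0.3],
    [[0,0,1],[0,0,0],0.3],
    [[0,0,1],[0,0,0],0.3],
  ],
)

```text
clock: 8.12
position: [0.6092, -0.2868, 0.1605]
ee_rot: [0.688, 0.726, -0.001, -0.001]
ft_force: [0.5, 0.7, -2.0]
grip_width: 0.461
```

Call:
move_arm(
  moves=[
    [[0,0,1],[0,0,0],0.3],
    [[0,0,0.5],[0,0,0],0.3],
    [[0,0,0.2],[0,0,0],0.3],
    [[0,0,0],[0,0,0],0.3],
  ],
)

```text
clock: 8.62
position: [0.6102, -0.287, 0.1213]
ee_rot: [0.688, 0.726, 0.0, 0.0]
ft_force: [1.2, 0.2, -1.9]
grip_width: 0.456
```

Not yet touching; continue in small steps.

Call:
move_arm(
  moves=[
    [[0,0,0.1],[0,0,0],0.3],
    [[0,0,0.05],[0,0,0],0.3],
    [[0,0,0],[0,0,0],0.3],
  ],
)

```text
clock: 9.0
position: [0.6102, -0.2868, 0.1177]
ee_rot: [0.688, 0.726, 0.0, 0.0]
ft_force: [0.2, -0.4, -2.0]
grip_width: 0.456
```

Call:
move_arm(
  moves=[
    [[0,0,0.06],[0,0,0],0.3],
    [[0,0,0],[0,0,0],0.3],
  ],
)

```text
clock: 9.25
position: [0.6104, -0.2871, 0.1171]
ee_rot: [0.688, 0.726, 0.0, 0.0]
ft_force: [-2.7, 1.4, 5.5]
grip_width: 0.464
```

Call:
move_arm(
  moves=[
    [[0,0,0],[0,0,0],0.7],
    [[0,0,0],[0,0,0],0.9],
    [[0,0,0],[0,0,0],1],
    [[0,0,-0.5],[0,0,0],1],
    [[0,0,-1],[0,0,0],1],
  ],
)

```text
clock: 9.88
position: [0.6098, -0.2866, 0.1538]
ee_rot: [0.688, 0.726, -0.0, -0.001]
ft_force: [-0.3, -0.0, 0.3]
grip_width: 0.999
```

Call:
move_arm(
  moves=[
    [[0,0,-1],[0,0,0],1],
    [[0,0,-1],[0,0,0],1],
    [[0,0,-0.5],[0,0,0],1],
  ],
)

```text
clock: 10.25
position: [0.6106, -0.2873, 0.2183]
ee_rot: [0.688, 0.726, 0.001, 0.001]
ft_force: [0.1, -0.3, -0.4]
grip_width: 1.0
```

```bash
python3 plan.py 1 .489,-.0155,.21,3
```

```text
now 10.25 [ 0.6106 -0.2873  0.2183] end [ 0.489  -0.0156  0.2099] 12
[[[1.0,-0.39,0.03],[0.1,0.1,0.0],1.0],[[1.0,-0.38,0.03],[0.0,0.0,0.0],1.0],[[1.0,-0.39,0.03],[0.0,0.0,0.0],1.0],[[1.0,-0.38,0.03],[0.0,0.0,0.0],1.0],[[1.0,-0.39,0.03],[0.0,0.0,0.0],1.0]]
[[[1.0,-0.38,0.03],[0.0,0.0,0.0],1.0],[[1.0,-0.39,0.03],[0.0,0.0,0.0],1.0],[[1.0,-0.38,0.03],[0.0,0.0,0.0],1.0],[[1.0,-0.39,0.03],[0.0,0.0,0.0],1.0],[[1.0,-0.38,0.03],[0.0,0.0,0.0],1.0]]
[[[1.0,-0.39,0.03],[0.0,0.0,0.0],1.0],[[0.11,-0.04,0.01],[0.0,0.0,0.0],1.0]]
```

Call:
move_arm(
  moves=[
    [[1,-0.38,0],[0,0,0],1],
    [[1,-0.38,0],[0,0,0],1],
    [[1,-0.38,0],[0,0,0],1],
    [[1,-0.38,0],[0,0,0],1],
    [[1,-0.38,0],[0,0,0],1],
  ],
)

```text
clock: 10.88
position: [0.5555, -0.1637, 0.216]
ee_rot: [0.688, 0.726, -0.0, -0.0]
ft_force: [-0.3, 0.1, 0.3]
grip_width: 1.001
```

Call:
move_arm(
  moves=[
    [[1,-0.38,0],[0,0,0],1],
    [[1,-0.38,0],[0,0,0],1],
    [[1,-0.38,0],[0,0,0],1],
    [[1,-0.38,0],[0,0,0],1],
    [[1,-0.38,0],[0,0,0],1],
  ],
)

```text
clock: 11.5
position: [0.5015, -0.0415, 0.2161]
ee_rot: [0.688, 0.726, 0.0, -0.0]
ft_force: [0.5, 0.0, 0.1]
grip_width: 1.001
```

Call:
move_arm(
  moves=[
    [[1,-0.4,0.2],[0,0,0],1],
    [[0.1,-0.05,0.5],[0,0,0],1],
    [[0,0,0],[0,0,0],1],
  ],
)

```text
clock: 11.88
position: [0.4888, -0.0159, 0.1977]
ee_rot: [0.688, 0.726, -0.001, -0.0]
ft_force: [-0.6, 0.1, 1.3]
grip_width: 0.998
```

```bash
python3 plan.py 1 .489,-.0155,.083,3
python3 - <<'E'
from h import *
i=camera_info('wrist');W=camera('wrist');np.save('w3.npy',W);cv2.imwrite('pics/w3.png',W[:,:,::-1])
top=camera('top');cv2.imwrite('pics/t3.png',top[:,:,::-1])
c=big(mask(W,(0,0,0),(179,255,60),(285,200,365,320)));x,y,w,h=cv2.boundingRect(c);print(x,y,w,h,plane(i,[(x+w/2-.5,y+h/2),(x,y+h/2),(x+w,y+h/2)],.112))
E
```

```text
now 11.875 [ 0.4888 -0.0159  0.1977] end [ 0.489  -0.0154  0.083 ] 5
[[[0.0,0.0,1.0],[-0.1,0.0,0.0],1.0],[[0.0,0.0,1.0],[0.0,0.0,0.0],1.0],[[0.01,0.0,1.0],[0.0,0.0,0.0],1.0],[[0.0,0.01,1.0],[0.0,0.0,0.0],1.0],[[0.01,0.0,0.59],[0.0,0.0,0.0],1.0]]
291 200 63 32 [[ 0.49036022 -0.02967784  0.112     ]
 [ 0.46289004 -0.03111794  0.112     ]
 [ 0.51870525 -0.02818616  0.112     ]]
```

View pics/w3.png

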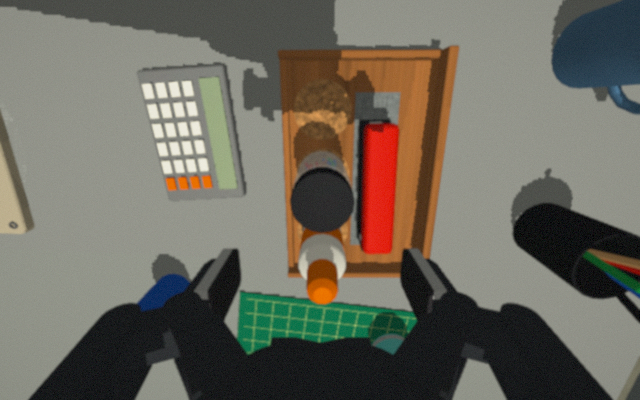

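Jar lid (322,200), glue cap (322,283), freed cork spot (322,108): jar is where predicted (≈0.490,−0.017).

Call:
move_arm(
  moves=[
    [[-0.03,0.03,1],[0,0,0],1],
    [[0,0,1],[0,0,0],1],
    [[0,0,1],[0,0,0],1],
    [[0,0,1],[0,0,0],1],
    [[0,0,0.55],[0,0,0],1],
  ],
)

```text
clock: 12.6
position: [0.4901, -0.0169, 0.084]
ee_rot: [0.689, 0.725, -0.001, -0.0]
ft_force: [0.1, 0.4, 0.6]
grip_width: 1.002
```

Call:
move_arm(
  moves=[
    [[0,0,0],[0,0,0],0.75],
    [[0,0,0],[0,0,0],0.68],
    [[0,0,0],[0,0,0],0.5],
    [[0,0,0],[0,0,0],0.5],
    [[0,0,0],[0,0,0],0.5],
  ],
  squeeze=40,
)

```text
clock: 13.22
position: [0.4908, -0.0161, 0.0859]
ee_rot: [0.688, 0.726, 0.001, 0.0]
ft_force: [-2.6, -1.0, 7.7]
grip_width: 0.643
```

Call:
move_arm(
  moves=[
    [[0,0,-0.4],[0,0,0],0.5],
    [[0,0,-0.4],[0,0,0],0.5],
    [[0,0,0],[0,0,0],0.5],
  ],
)

```text
clock: 13.6
position: [0.4907, -0.0159, 0.1058]
ee_rot: [0.688, 0.726, 0.001, 0.0]
ft_force: [-0.8, 0.0, -3.7]
grip_width: 0.642
```

```bash
python3 plan.py 0.5 .49,-.016,.238,3 .52,-.39,.238,3
```

```text
now 13.6 [ 0.4907 -0.0159  0.1058] end [ 0.52   -0.39    0.2381] 21
[[[0.0,0.0,-1.0],[0.1,0.0,0.1],0.5],[[0.0,-0.01,-1.0],[0.0,0.0,0.0],0.5],[[0.0,-0.01,-1.0],[0.0,0.0,0.0],0.5],[[0.0,0.0,-1.0],[0.0,0.0,0.0],0.5],[[0.0,-0.01,-1.0],[0.0,0.0,0.0],0.5]]
[[[0.0,0.0,-0.29],[0.0,0.0,0.0],0.5],[[-1.0,0.03,0.0],[0.0,0.0,0.0],0.5],[[-1.0,0.03,0.0],[0.0,0.0,0.0],0.5],[[-1.0,0.03,0.0],[0.0,0.0,0.0],0.5],[[-1.0,0.03,0.0],[0.0,0.0,0.0],0.5]]
[[[-1.0,0.03,0.0],[0.0,0.0,0.0],0.5],[[-1.0,0.03,0.0],[0.0,0.0,0.0],0.5],[[-1.0,0.03,0.0],[0.0,0.0,0.0],0.5],[[-1.0,0.03,0.0],[0.0,0.0,0.0],0.5],[[-1.0,0.03,0.0],[0.0,0.0,0.0],0.5]]
[[[-1.0,0.03,0.0],[0.0,0.0,0.0],0.5],[[-1.0,0.03,0.0],[0.0,0.0,0.0],0.5],[[-1.0,0.03,0.0],[0.0,0.0,0.0],0.5],[[-1.0,0.02,0.0],[0.0,0.0,0.0],0.5],[[-1.0,0.03,0.0],[0.0,0.0,0.0],0.5]]
[[[-1.0,0.02,-0.01],[0.0,0.0,0.0],0.5]]
```

Call:
move_arm(
  moves=[
    [[0,0,-1],[0,0,0],0.5],
    [[0,0,-1],[0,0,0],0.5],
    [[0,0,-1],[0,0,0],0.5],
    [[0,0,-1],[0,0,0],0.5],
    [[0,0,-1],[0,0,0],0.5],
  ],
)

```text
clock: 14.22
position: [0.4899, -0.0161, 0.2304]
ee_rot: [0.688, 0.726, -0.0, -0.0]
ft_force: [0.3, 0.7, -2.6]
grip_width: 0.643
```

Call:
move_arm(
  moves=[
    [[0,0,-0.5],[0,0,0],0.5],
    [[-1,0.03,0],[0,0,0],0.5],
    [[-1,0.03,0],[0,0,0],0.5],
    [[-1,0.03,0],[0,0,0],0.5],
    [[-1,0.03,0],[0,0,0],0.5],
  ],
)

```text
clock: 14.85
position: [0.4981, -0.1164, 0.2417]
ee_rot: [0.688, 0.726, -0.0, -0.0]
ft_force: [0.7, -0.2, -2.4]
grip_width: 0.639
```

Call:
move_arm(
  moves=[
    [[-1,0.03,0],[0,0,0],0.5],
    [[-1,0.03,0],[0,0,0],0.5],
    [[-1,0.03,0],[0,0,0],0.5],
    [[-1,0.03,0],[0,0,0],0.5],
    [[-1,0.03,0],[0,0,0],0.5],
  ],
)

```text
clock: 15.48
position: [0.5086, -0.2409, 0.2415]
ee_rot: [0.688, 0.726, -0.0, -0.0]
ft_force: [1.1, 0.1, -2.8]
grip_width: 0.644
```

Call:
move_arm(
  moves=[
    [[-1,0.03,0],[0,0,0],0.5],
    [[-1,0.03,0],[0,0,0],0.5],
    [[-1,0.03,0],[0,0,0],0.5],
    [[-1,0.03,0],[0,0,0],0.5],
    [[-1,0.03,0],[0,0,0],0.5],
  ],
)

```text
clock: 16.1
position: [0.5191, -0.3655, 0.2412]
ee_rot: [0.688, 0.726, -0.0, -0.001]
ft_force: [0.6, 0.7, -3.1]
grip_width: 0.641
```

Call:
move_arm(
  moves=[
    [[-0.3,0,1],[0,0,0],0.5],
    [[0,0,1],[0,0,0],0.5],
    [[0,0,1],[0,0,0],0.5],
    [[0,0,1],[0,0,0],0.5],
    [[0,0,1],[0,0,0],0.5],
  ],
)

```text
clock: 16.73
position: [0.5193, -0.372, 0.1155]
ee_rot: [0.688, 0.726, -0.0, -0.001]
ft_force: [1.0, 0.8, -2.0]
grip_width: 0.644
```

Call:
move_arm(
  moves=[
    [[0,0,0.8],[0,0,0],0.5],
    [[0,0,0.3],[0,0,0],0.5],
    [[0,0,0],[0,0,0],0.5],
  ],
)

```text
clock: 17.1
position: [0.5195, -0.3725, 0.0896]
ee_rot: [0.688, 0.726, -0.0, -0.0]
ft_force: [0.1, 0.2, -2.8]
grip_width: 0.644
```

Call:
move_arm(
  moves=[
    [[0,0,0.2],[0,0,0],0.5],
    [[0,0,0.08],[0,0,0],0.5],
    [[0,0,0],[0,0,0],0.5],
  ],
)

```text
clock: 17.48
position: [0.5196, -0.3725, 0.0829]
ee_rot: [0.688, 0.726, 0.0, 0.0]
ft_force: [-0.5, -0.7, -2.9]
grip_width: 0.645
```

Call:
move_arm(
  moves=[
    [[0,0,0.06],[0,0,0],0.5],
    [[0,0,0],[0,0,0],0.5],
  ],
)

```text
clock: 17.73
position: [0.5195, -0.3725, 0.0812]
ee_rot: [0.688, 0.726, 0.0, -0.0]
ft_force: [0.2, 0.9, -3.5]
grip_width: 0.644
```

Call:
move_arm(
  moves=[
    [[0,0,0.06],[0,0,0],0.5],
    [[0,0,0],[0,0,0],0.5],
  ],
)

```text
clock: 17.98
position: [0.5197, -0.373, 0.0811]
ee_rot: [0.688, 0.725, 0.0, 0.0]
ft_force: [-3.9, 3.2, 8.6]
grip_width: 0.646
```

Call:
move_arm(
  moves=[
    [[0,0,0],[0,0,0],0.8],
    [[0,0,0],[0,0,0],1],
    [[0,0,0],[0,0,0],1],
    [[0,0,-0.5],[0,0,0],1],
    [[0,0,-1],[0,0,0],1],
  ],
)

```text
clock: 18.6
position: [0.5192, -0.3723, 0.1176]
ee_rot: [0.688, 0.726, -0.0, -0.001]
ft_force: [0.9, -0.6, 0.4]
grip_width: 1.0
```

Call:
move_arm(
  moves=[
    [[0,0,-1],[0,0,0],1],
    [[0,0,-1],[0,0,0],1],
    [[0,0,-1],[0,0,0],1],
  ],
)

```text
clock: 18.98
position: [0.5195, -0.3727, 0.194]
ee_rot: [0.688, 0.726, 0.0, 0.0]
ft_force: [0.6, 0.3, -0.5]
grip_width: 1.003
```

```bash
python3 plan.py 1 .4935,-.091,.205,3
```

```text
now 18.975 [ 0.5195 -0.3727  0.194 ] end [ 0.4936 -0.0909  0.2049] 12
[[[1.0,-0.04,-0.04],[0.0,0.0,0.0],1.0],[[1.0,-0.04,-0.04],[0.0,0.0,0.0],1.0],[[1.0,-0.04,-0.04],[0.0,0.0,0.0],1.0],[[1.0,-0.04,-0.04],[0.0,0.0,0.0],1.0],[[1.0,-0.04,-0.04],[0.0,0.0,0.0],1.0]]
[[[1.0,-0.04,-0.04],[0.0,0.0,0.0],1.0],[[1.0,-0.04,-0.04],[0.0,0.0,0.0],1.0],[[1.0,-0.04,-0.04],[0.0,0.0,0.0],1.0],[[1.0,-0.04,-0.04],[0.0,0.0,0.0],1.0],[[1.0,-0.04,-0.04],[0.0,0.0,0.0],1.0]]
[[[1.0,-0.03,-0.03],[0.0,0.0,0.0],1.0],[[0.31,-0.01,-0.01],[0.0,0.0,0.0],1.0]]
```

Call:
move_arm(
  moves=[
    [[1,-0.04,-0.04],[0,0,0],1],
    [[1,-0.04,-0.04],[0,0,0],1],
    [[1,-0.04,-0.04],[0,0,0],1],
    [[1,-0.04,-0.04],[0,0,0],1],
    [[1,-0.04,-0.04],[0,0,0],1],
  ],
)

```text
clock: 19.6
position: [0.5079, -0.2474, 0.1981]
ee_rot: [0.688, 0.725, 0.0, 0.0]
ft_force: [0.1, -1.0, 0.6]
grip_width: 1.001
```

Call:
move_arm(
  moves=[
    [[1,-0.04,-0.04],[0,0,0],1],
    [[1,-0.04,-0.04],[0,0,0],1],
    [[1,-0.04,-0.04],[0,0,0],1],
    [[1,-0.04,-0.04],[0,0,0],1],
    [[1,-0.04,-0.04],[0,0,0],1],
  ],
)

```text
clock: 20.23
position: [0.4963, -0.1229, 0.2031]
ee_rot: [0.688, 0.725, 0.001, 0.0]
ft_force: [-0.6, 0.1, -0.1]
grip_width: 1.0
```

Call:
move_arm(
  moves=[
    [[1,-0.04,0],[0,0,0],1],
    [[0.3,0,0],[0,0,0],1],
    [[0,0,0],[0,0,0],1],
  ],
)

```text
clock: 20.6
position: [0.4937, -0.0913, 0.2027]
ee_rot: [0.688, 0.726, 0.0, 0.0]
ft_force: [0.8, 0.4, -0.1]
grip_width: 0.998
```

```bash
python3 plan.py 1 .4935,-.091,.102,3
python3 - <<'E'
from h import *
i=camera_info('wrist');W=camera('wrist');np.save('w4.npy',W);cv2.imwrite('pics/w4.png',W[:,:,::-1])
c=big(mask(W,(3,190,120),(16,255,255),(290,180,350,300)));x,y,w,h=cv2.boundingRect(c);print(x,y,w,h,plane(i,[(x+w/2-.5,y+h-.5)],.138))
E
```

```text
now 20.6 [ 0.4937 -0.0913  0.2027] end [ 0.4935 -0.091   0.1027] 4
[[[0.0,0.0,1.0],[0.0,0.0,0.1],1.0],[[0.0,0.0,1.0],[0.0,0.0,0.0],1.0],[[0.01,-0.01,1.0],[0.0,0.0,0.0],1.0],[[0.0,0.0,1.0],[0.0,0.0,0.0],1.0]]
304 185 34 39 [[ 0.49401353 -0.10313351  0.138     ]]
```

View pics/w4.png

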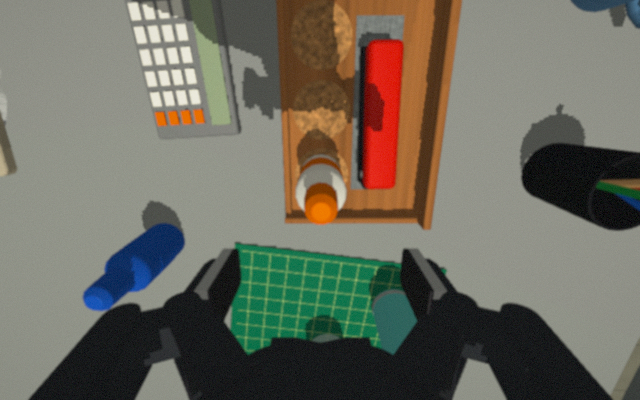

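Glue cap at (321,208), both freed cork spots at (322,35) and (321,108); flask on the mat. Glue at ≈(0.494,−0.090).

Call:
move_arm(
  moves=[
    [[0.03,0,1],[0,0,0],1],
    [[0,0,1],[0,0,0],1],
    [[0,0,1],[0,0,0],1],
    [[0,0,1],[0,0,0],0.8],
    [[0,0,0],[0,0,0],0.6],
  ],
)

```text
clock: 21.28
position: [0.4924, -0.0915, 0.1011]
ee_rot: [0.689, 0.725, -0.002, -0.001]
ft_force: [-0.1, -0.5, 0.5]
grip_width: 0.611
```

Call:
move_arm(
  moves=[
    [[0,0,0],[0,0,0],0.45],
    [[0,0,0],[0,0,0],0.38],
    [[0,0,0],[0,0,0],0.2],
    [[0,0,0],[0,0,0],0.2],
    [[0,0,0],[0,0,0],0.2],
  ],
  squeeze=40,
)

```text
clock: 21.9
position: [0.4943, -0.0904, 0.1036]
ee_rot: [0.688, 0.726, 0.001, 0.0]
ft_force: [-2.3, -0.5, 7.3]
grip_width: 0.331
```

Call:
move_arm(
  moves=[
    [[0,0,-0.4],[0,0,0],0.2],
    [[0,0,-0.4],[0,0,0],0.2],
    [[0,0,0],[0,0,0],0.2],
  ],
)

```text
clock: 22.28
position: [0.4942, -0.0902, 0.1233]
ee_rot: [0.688, 0.726, 0.001, 0.0]
ft_force: [-0.2, -0.4, -2.6]
grip_width: 0.33
```

```bash
python3 plan.py 0.2 .4937,-.0905,.18,3 .45,-.28,.18,3
```

```text
now 22.275 [ 0.4942 -0.0902  0.1233] end [ 0.4499 -0.2801  0.18  ] 11
[[[0.0,-0.01,-1.0],[0.1,0.0,0.0],0.2],[[-0.01,-0.01,-1.0],[0.0,0.0,0.0],0.2],[[0.0,0.0,-0.27],[0.0,0.0,0.0],0.2],[[-1.0,-0.29,0.0],[0.0,0.0,0.0],0.2],[[-1.0,-0.29,0.0],[0.0,0.0,0.0],0.2]]
[[[-1.0,-0.29,0.0],[0.0,0.0,0.0],0.2],[[-1.0,-0.28,0.0],[0.0,0.0,0.0],0.2],[[-1.0,-0.29,0.0],[0.0,0.0,0.0],0.2],[[-1.0,-0.28,0.0],[0.0,0.0,0.0],0.2],[[-1.0,-0.29,0.0],[0.0,0.0,0.0],0.2]]
[[[-0.48,-0.14,0.0],[0.0,0.0,0.0],0.2]]
```

Call:
move_arm(
  moves=[
    [[0,0,-1],[0,0,0],0.2],
    [[0,0,-1],[0,0,0],0.2],
    [[-0.5,-0.1,-0.3],[0,0,0],0.2],
    [[-1,-0.3,0],[0,0,0],0.2],
    [[-1,-0.3,0],[0,0,0],0.2],
  ],
)

```text
clock: 22.9
position: [0.4786, -0.1549, 0.1791]
ee_rot: [0.688, 0.726, -0.0, -0.0]
ft_force: [0.8, 0.1, -1.5]
grip_width: 0.329
```

Call:
move_arm(
  moves=[
    [[-1,-0.3,0],[0,0,0],0.2],
    [[-1,-0.3,0],[0,0,0],0.2],
    [[-1,-0.3,0],[0,0,0],0.2],
    [[-1,-0.3,0],[0,0,0],0.2],
    [[-1,-0.3,0.8],[0,0,0],0.2],
  ],
)

```text
clock: 23.52
position: [0.4484, -0.2822, 0.1598]
ee_rot: [0.688, 0.726, 0.0, 0.001]
ft_force: [0.3, 0.6, -2.3]
grip_width: 0.329
```

Call:
move_arm(
  moves=[
    [[0,0,1],[0,0,0],0.2],
    [[0,0,1],[0,0,0],0.2],
    [[0,0,0.3],[0,0,0],0.2],
    [[0,0,0],[0,0,0],0.2],
  ],
)

```text
clock: 24.02
position: [0.4481, -0.2808, 0.1021]
ee_rot: [0.688, 0.725, -0.0, -0.0]
ft_force: [-0.1, 0.2, -1.3]
grip_width: 0.334
```

Call:
move_arm(
  moves=[
    [[0,0,0.1],[0,0,0],0.2],
    [[0,0,0.05],[0,0,0],0.2],
    [[0,0,0],[0,0,0],0.2],
  ],
)

```text
clock: 24.4
position: [0.4488, -0.2804, 0.0988]
ee_rot: [0.688, 0.726, 0.0, 0.0]
ft_force: [0.8, -0.4, -1.7]
grip_width: 0.333
```

Call:
move_arm(
  moves=[
    [[0,0,0.06],[0,0,0],0.2],
    [[0,0,0],[0,0,0],0.2],
  ],
)

```text
clock: 24.65
position: [0.4493, -0.281, 0.0986]
ee_rot: [0.688, 0.726, 0.001, 0.001]
ft_force: [-3.6, 2.0, 14.7]
grip_width: 0.333
```

Call:
move_arm(
  moves=[
    [[0,0,0],[0,0,0],0.6],
    [[0,0,0],[0,0,0],0.8],
    [[0,0,-0.5],[0,0,0],0.8],
    [[0,0,-1],[0,0,0],0.8],
    [[0,0,-1],[0,0,0],0.8],
  ],
)

```text
clock: 25.28
position: [0.4485, -0.2806, 0.1609]
ee_rot: [0.688, 0.725, -0.0, 0.0]
ft_force: [0.1, 0.9, -0.8]
grip_width: 0.8
```

Call:
move_arm(
  moves=[
    [[0,0,-1],[0,0,0],0.7],
    [[0.5,0.2,-0.3],[0,0,0],0.7],
    [[1,0.4,0],[0,0,0],0.7],
    [[1,0.4,0],[0,0,0],0.7],
    [[1,0.4,0],[0,0,0],0.7],
  ],
)

```text
clock: 25.9
position: [0.4792, -0.1906, 0.1928]
ee_rot: [0.688, 0.725, 0.0, 0.0]
ft_force: [0.0, 0.3, -0.2]
grip_width: 0.7
```

```bash
python3 plan.py .7 .55,-.018,.17,3.5
```

```text
now 25.9 [ 0.4792 -0.1906  0.1928] end [ 0.55   -0.018   0.1699] 7
[[[1.0,0.47,0.14],[0.0,0.0,-0.5],0.7],[[1.0,0.48,0.14],[0.0,0.0,0.0],0.7],[[1.0,0.49,0.13],[0.0,0.0,0.0],0.7],[[1.0,0.48,0.14],[0.0,0.0,0.0],0.7],[[1.0,0.49,0.13],[0.0,0.0,0.0],0.7]]
[[[1.0,0.48,0.14],[0.0,0.0,0.0],0.7],[[0.72,0.35,0.1],[0.0,0.0,0.0],0.7]]
```

Call:
move_arm(
  moves=[
    [[1,0.48,0.15],[0,0,-0.5],0.7],
    [[1,0.48,0.15],[0,0,0],0.7],
    [[1,0.48,0.15],[0,0,0],0.7],
    [[1,0.48,0.15],[0,0,0],0.7],
    [[1,0.48,0.15],[0,0,0],0.7],
  ],
)

```text
clock: 26.52
position: [0.5317, -0.0621, 0.174]
ee_rot: [0.685, 0.729, 0.0, 0.0]
ft_force: [-0.9, -0.2, 0.2]
grip_width: 0.703
```

Call:
move_arm(
  moves=[
    [[1,0.48,0.15],[0,0,0],0.7],
    [[0.5,0.35,0.05],[0,0,0],0.7],
    [[0,0,0],[0,0,0],0.7],
  ],
)

```text
clock: 26.9
position: [0.55, -0.0235, 0.1683]
ee_rot: [0.684, 0.729, -0.0, 0.0]
ft_force: [0.1, -0.1, 0.2]
grip_width: 0.705
```

Run:
```python
from h import *
i=camera_info('wrist');W=camera('wrist');T=camera('top');S=camera('scene');it=camera_info('top')
print(get_obs()['position'])
cv2.imwrite('pics/w5.png',W[:,:,::-1])
m=mask(W,(0,180,80),(3,255,255))|mask(W,(175,180,80),(179,255,255))
c=big(m);r=cv2.minAreaRect(c);P=plane(i,cv2.boxPoints(r),.062);print(r,P.round(4).tolist(),P.mean(0))
cork=mask(W,(8,60,60),(20,200,255))
```

```text
[ 0.54943331 -0.02547705  0.16848505]
((322.5, 185.0), (144.0, 35.0), 90.0) [[0.5318, 0.0487, 0.062], [0.5619, 0.0505, 0.062], [0.5737, -0.0893, 0.062], [0.5382, -0.0915, 0.062]] [ 0.55138349 -0.0204064   0.062     ]
```

View pics/w5.png

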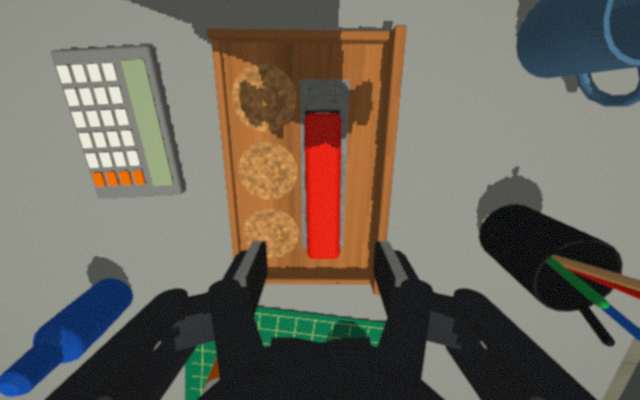

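Stapler red arm centred at (322,185), spanning the jaw gap symmetrically; tidy clear in front with all three cork spots empty at (265,98), (268,171), (271,233).

Call:
move_arm(
  moves=[
    [[0.3,0.1,1],[0,0,0],0.7],
    [[0,0,1],[0,0,0],0.7],
    [[0,0,1],[0,0,0],0.7],
    [[0,0,1],[0,0,0],0.7],
    [[0,0,1],[0,0,0],0.7],
  ],
)

```text
clock: 27.68
position: [0.5516, -0.0176, 0.0428]
ee_rot: [0.685, 0.728, 0.0, 0.0]
ft_force: [-0.3, 1.3, 0.1]
grip_width: 0.696
```

Call:
move_arm(
  moves=[
    [[0,0,0.6],[0,0,0],0.7],
    [[0,0,0.2],[0,0,0],0.6],
    [[0,0,0],[0,0,0],0.5],
    [[0,0,0],[0,0,0],0.2],
    [[0,0,0],[0,0,0],0.2],
  ],
  squeeze=50,
)

```text
clock: 28.3
position: [0.5523, -0.0165, 0.0242]
ee_rot: [0.685, 0.729, 0.001, 0.0]
ft_force: [-0.7, 0.0, 5.7]
grip_width: 0.388
```

Call:
move_arm(
  moves=[
    [[0,0,0],[0,0,0],0.2],
    [[0,0,0],[0,0,0],0.2],
    [[0,0,-0.4],[0,0,0],0.2],
    [[0,0,-0.4],[0,0,0],0.2],
    [[0,0,0],[0,0,0],0.2],
  ],
)

```text
clock: 28.92
position: [0.5523, -0.0163, 0.0443]
ee_rot: [0.685, 0.729, 0.001, 0.0]
ft_force: [-0.2, -0.3, -2.8]
grip_width: 0.392
```

```bash
python3 plan.py .2 .55,-.018,.12,3.5 .502,.325,.12,3.5
```

```text
now 28.925 [ 0.5523 -0.0163  0.0443] end [0.5019 0.325  0.1199] 17
[[[-0.02,-0.03,-1.0],[0.1,0.0,0.0],0.2],[[-0.02,-0.03,-1.0],[0.0,0.0,0.1],0.2],[[-0.02,-0.03,-1.0],[0.0,0.0,0.0],0.2],[[1.0,-0.08,0.0],[0.0,0.0,0.0],0.2],[[1.0,-0.08,0.0],[0.0,0.0,0.0],0.2]]
[[[1.0,-0.08,0.0],[0.0,0.0,0.0],0.2],[[1.0,-0.08,0.0],[0.0,0.0,0.0],0.2],[[1.0,-0.08,0.0],[0.0,0.0,0.0],0.2],[[1.0,-0.08,0.0],[0.0,0.0,0.0],0.2],[[1.0,-0.08,0.0],[0.0,0.0,0.0],0.2]]
[[[1.0,-0.08,0.0],[0.0,0.0,0.0],0.2],[[1.0,-0.08,0.0],[0.0,0.0,0.0],0.2],[[1.0,-0.08,0.0],[0.0,0.0,0.0],0.2],[[1.0,-0.08,-0.01],[0.0,0.0,0.0],0.2],[[1.0,-0.08,0.0],[0.0,0.0,0.0],0.2]]
[[[1.0,-0.07,-0.01],[0.0,0.0,0.0],0.2],[[0.81,-0.07,0.0],[0.0,0.0,0.0],0.2]]
```

Call:
move_arm(
  moves=[
    [[0,0,-1],[0,0,0],0.2],
    [[0,0,-1],[0,0,0],0.2],
    [[0.5,0,-1],[0,0,0],0.2],
    [[1,-0.1,0],[0,0,0],0.2],
    [[1,-0.1,0],[0,0,0],0.2],
  ],
)

```text
clock: 29.55
position: [0.5426, 0.0463, 0.1184]
ee_rot: [0.685, 0.728, 0.0, -0.0]
ft_force: [-0.1, -0.8, -3.9]
grip_width: 0.39
```

Call:
move_arm(
  moves=[
    [[1,-0.1,0],[0,0,0],0.2],
    [[1,-0.1,0],[0,0,0],0.2],
    [[1,-0.1,0],[0,0,0],0.2],
    [[1,-0.1,0],[0,0,0],0.2],
    [[1,-0.1,0],[0,0,0],0.2],
  ],
)

```text
clock: 30.18
position: [0.5222, 0.1704, 0.1181]
ee_rot: [0.685, 0.729, -0.0, -0.0]
ft_force: [-0.3, -0.0, -1.6]
grip_width: 0.39
```

```bash
python3 - <<'E'
from h import *
T=cv2.imread('pics/top0.png')[:,:,::-1].copy();S=cv2.imread('pics/scene0.png')[:,:,::-1].copy()
for n,I,b,th in (('top',T,(175,160,265,280),125),('scene',S,(345,215,500,350),150)):
    g=cv2.cvtColor(I,cv2.COLOR_RGB2GRAY);h=g[b[1]:b[3],b[0]:b[2]];t,_=cv2.threshold(h,0,255,cv2.THRESH_OTSU)
    m=mask(I,(0,0,int(t)),(179,90,255),b);m=cv2.morphologyEx(m,cv2.MORPH_CLOSE,np.ones((7,7)))
    c=cv2.convexHull(big(m));c=cv2.approxPolyN(c,4).reshape(-1,2).astype(float)
    P=plane(camera_info(n),c,.018);print(n,t,c.tolist(),P[:,:2].round(3).tolist(),P.mean(0).round(4),[np.linalg.norm(P[k]-P[k-1]).round(3) for k in range(4)])
E
python3 plan.py .2 .502,.326,.12,3.5
```

```text
top 120.0 [[255.0, 172.0], [254.0, 269.0], [182.0, 268.0], [188.0, 172.0]] [[0.649, 0.218], [0.349, 0.216], [0.355, 0.435], [0.654, 0.431]] [0.5016 0.3248 0.018 ] [np.float64(0.213), np.float64(0.3), np.float64(0.219), np.float64(0.298)]
scene 168.0 [[491.0, 270.0], [415.0, 345.0], [349.0, 284.0], [426.0, 223.0]] [[0.351, 0.435], [0.655, 0.431], [0.654, 0.221], [0.349, 0.224]] [0.5026 0.3277 0.018 ] [np.float64(0.211), np.float64(0.304), np.float64(0.21), np.float64(0.305)]
now 30.175 [0.5222 0.1704 0.1181] end [0.5021 0.326  0.1201] 7
[[[1.0,-0.07,-0.01],[0.0,0.0,0.0],0.2],[[1.0,-0.07,-0.01],[0.0,0.0,0.0],0.2],[[1.0,-0.07,-0.01],[0.0,0.0,0.0],0.2],[[1.0,-0.07,-0.01],[0.0,0.0,0.0],0.2],[[1.0,-0.06,-0.02],[0.0,0.0,0.0],0.2]]
[[[1.0,-0.07,-0.01],[0.0,0.0,0.0],0.2],[[0.26,-0.01,-0.01],[0.0,0.0,0.0],0.2]]
```

Call:
move_arm(
  moves=[
    [[1,-0.07,0],[0,0,0],0.2],
    [[1,-0.07,0],[0,0,0],0.2],
    [[1,-0.07,0],[0,0,0],0.2],
    [[1,-0.07,0],[0,0,0],0.2],
    [[1,-0.07,0],[0,0,0],0.2],
  ],
)

```text
clock: 30.8
position: [0.506, 0.2951, 0.1182]
ee_rot: [0.685, 0.729, -0.0, -0.0]
ft_force: [-0.3, -0.2, -2.3]
grip_width: 0.39
```

Call:
move_arm(
  moves=[
    [[1,-0.07,0],[0,0,0],0.2],
    [[0.25,0,1],[0,0,0],0.2],
    [[0,0,1],[0,0,0],0.2],
    [[0,0,0.9],[0,0,0],0.2],
    [[0,0,0.2],[0,0,0],0.2],
  ],
)

```text
clock: 31.42
position: [0.5017, 0.3251, 0.0394]
ee_rot: [0.685, 0.729, -0.001, -0.0]
ft_force: [-1.0, 0.3, -2.6]
grip_width: 0.396
```

Call:
move_arm(
  moves=[
    [[0,0,0.05],[0,0,0],0.2],
    [[0,0,0],[0,0,0],0.2],
  ],
)

```text
clock: 31.68
position: [0.503, 0.3254, 0.0404]
ee_rot: [0.685, 0.729, 0.001, 0.0]
ft_force: [-0.6, 0.7, -2.6]
grip_width: 0.397
```

Call:
move_arm(
  moves=[
    [[0,0,0.15],[0,0,0],0.2],
    [[0,0,0.06],[0,0,0],0.2],
    [[0,0,0],[0,0,0],0.2],
  ],
)

```text
clock: 32.05
position: [0.5025, 0.325, 0.0343]
ee_rot: [0.685, 0.729, 0.0, -0.0]
ft_force: [0.2, 0.7, -3.0]
grip_width: 0.391
```

Call:
move_arm(
  moves=[
    [[0,0,0.06],[0,0,0],0.2],
    [[0,0,0],[0,0,0],0.2],
  ],
)

```text
clock: 32.3
position: [0.5026, 0.325, 0.0342]
ee_rot: [0.685, 0.729, 0.0, -0.0]
ft_force: [-7.0, -2.7, 12.7]
grip_width: 0.393
```

Call:
move_arm(
  moves=[
    [[0,0,0],[0,0,0],0.6],
    [[0,0,0],[0,0,0],0.7],
    [[0,0,0],[0,0,0],0.7],
    [[0,0,-0.6],[0,0,0],0.7],
    [[0,0,-1],[0,0,0],0.7],
  ],
)

```text
clock: 32.92
position: [0.5023, 0.3246, 0.0735]
ee_rot: [0.685, 0.729, -0.001, 0.0]
ft_force: [-0.2, 0.6, 0.8]
grip_width: 0.698
```

Call:
move_arm(
  moves=[
    [[0,0,-1],[0,0,0],1],
    [[0,0,-1],[0,0,0.5],1],
    [[-1,0.1,-1],[0,0,0],1],
    [[-1,0.1,-1],[0,0,0],1],
    [[-1,0.1,-1],[0,0,0],1],
  ],
)

```text
clock: 33.55
position: [0.5142, 0.2495, 0.1997]
ee_rot: [0.688, 0.725, 0.001, 0.0]
ft_force: [-0.2, 0.1, 0.6]
grip_width: 1.002
```

Call:
move_arm(
  moves=[
    [[-1,0.1,0],[0,0,0],1],
    [[-1,0.1,0],[0,0,0],1],
    [[-1,0.1,0],[0,0,0],1],
    [[-1,0.1,0],[0,0,0],1],
    [[-1,0.1,0],[0,0,0],1],
  ],
)

```text
clock: 34.17
position: [0.5328, 0.1249, 0.1975]
ee_rot: [0.688, 0.726, -0.0, -0.0]
ft_force: [0.8, 0.7, -0.3]
grip_width: 1.002
```

Call:
move_arm(
  moves=[
    [[-1,0.1,0],[0,0,0],1],
    [[-1,0.1,0],[0,0,0],1],
    [[-1,0.1,0],[0,0,0],1],
    [[-1,0.1,0],[0,0,0],1],
    [[-1,0.1,0],[0,0,0],1],
  ],
)

```text
clock: 34.8
position: [0.5519, 0.0009, 0.1975]
ee_rot: [0.688, 0.726, -0.0, -0.0]
ft_force: [-0.3, 0.5, -0.1]
grip_width: 0.998
```

```bash
python3 plan.py 1 .52,-.3725,.19,3
python3 - <<'E'
from h import *
S=camera('scene');cv2.imwrite('pics/s6.png',cv2.resize(S[90:400,180:520],None,fx=1.8,fy=1.8)[:,:,::-1])
T=camera('top');np.save('t6.npy',T);it=camera_info('top')
m=mask(T,(0,180,80),(3,255,255),(180,160,265,275))|mask(T,(175,180,80),(179,255,255),(180,160,265,275))
r=cv2.minAreaRect(big(m));print(r,plane(it,[r[0]],.07))
E
```

```text
now 34.8 [0.5519 0.0009 0.1975] end [ 0.52   -0.3725  0.19  ] 15
[[[-1.0,-0.14,0.02],[0.0,0.0,0.0],1.0],[[-1.0,-0.14,0.02],[0.0,0.0,0.0],1.0],[[-1.0,-0.14,0.02],[0.0,0.0,0.0],1.0],[[-1.0,-0.14,0.02],[0.0,0.0,0.0],1.0],[[-1.0,-0.14,0.02],[0.0,0.0,0.0],1.0]]
[[[-1.0,-0.14,0.02],[0.0,0.0,0.0],1.0],[[-1.0,-0.14,0.02],[0.0,0.0,0.0],1.0],[[-1.0,-0.14,0.02],[0.0,0.0,0.0],1.0],[[-1.0,-0.14,0.02],[0.0,0.0,0.0],1.0],[[-1.0,-0.14,0.02],[0.0,0.0,0.0],1.0]]
[[[-1.0,-0.14,0.02],[0.0,0.0,0.0],1.0],[[-1.0,-0.14,0.02],[0.0,0.0,0.0],1.0],[[-1.0,-0.13,0.02],[0.0,0.0,0.0],1.0],[[-1.0,-0.14,0.02],[0.0,0.0,0.0],1.0],[[-0.85,-0.11,0.02],[0.0,0.0,0.0],1.0]]
((218.0012969970703, 216.5146026611328), (10.45936393737793, 46.7888069152832), 84.95755004882812) [[0.502738   0.31464801 0.07      ]]
```

View pics/s6.png

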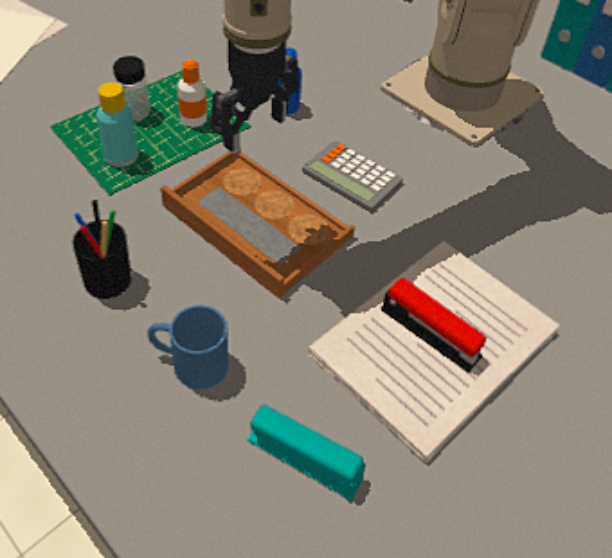

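All three stand upright on the mat; the red stapler lies upright in the middle of the papers (crop (435,325)). Now the jar back first.

Call:
move_arm(
  moves=[
    [[-1,-0.14,0],[0,0,0],1],
    [[-1,-0.14,0],[0,0,0],1],
    [[-1,-0.14,0],[0,0,0],1],
    [[-1,-0.14,0],[0,0,0],1],
    [[-1,-0.14,0],[0,0,0],1],
  ],
)

```text
clock: 35.52
position: [0.5411, -0.1237, 0.1975]
ee_rot: [0.688, 0.726, 0.0, -0.0]
ft_force: [-0.3, -0.7, 0.8]
grip_width: 1.003
```

Call:
move_arm(
  moves=[
    [[-1,-0.14,0],[0,0,0],1],
    [[-1,-0.14,0],[0,0,0],1],
    [[-1,-0.14,0],[0,0,0],1],
    [[-1,-0.14,0],[0,0,0],1],
    [[-1,-0.14,0],[0,0,0],1],
  ],
)

```text
clock: 36.15
position: [0.5304, -0.2494, 0.1974]
ee_rot: [0.688, 0.726, 0.0, -0.0]
ft_force: [-0.3, 0.4, 0.4]
grip_width: 0.996
```

Call:
move_arm(
  moves=[
    [[-1,-0.14,0],[0,0,0],1],
    [[-1,-0.14,0],[0,0,0],1],
    [[-1,-0.14,0],[0,0,0],1],
    [[-1,-0.14,0],[0,0,0],1],
    [[-0.8,-0.1,0.3],[0,0,0],1],
  ],
)

```text
clock: 36.78
position: [0.5205, -0.3706, 0.1902]
ee_rot: [0.688, 0.726, 0.0, 0.0]
ft_force: [0.2, -0.3, 0.2]
grip_width: 1.001
```

```bash
python3 plan.py 1 .5195,-.3727,.081,3
```

```text
now 36.775 [ 0.5205 -0.3706  0.1902] end [ 0.5194 -0.3727  0.081 ] 5
[[[-0.02,-0.01,1.0],[0.0,0.0,0.0],1.0],[[-0.02,-0.01,1.0],[0.0,0.0,0.0],1.0],[[-0.02,-0.01,1.0],[0.0,0.0,0.0],1.0],[[-0.02,-0.01,1.0],[0.0,0.0,0.0],1.0],[[0.0,-0.01,0.37],[0.0,0.0,0.0],1.0]]
```

Call:
move_arm(
  moves=[
    [[0,-0.04,1],[0,0,0],1],
    [[0,0,1],[0,0,0],1],
    [[0,0,1],[0,0,0],1],
    [[0,0,1],[0,0,0],1],
    [[0,0,0.3],[0,0,0],1],
  ],
)

```text
clock: 37.4
position: [0.5189, -0.3688, 0.081]
ee_rot: [0.688, 0.726, -0.0, -0.001]
ft_force: [-0.3, -0.1, 0.7]
grip_width: 0.997
```

```bash
python3 plan.py 1 .5195,-.3727,.081,3
```

```text
now 37.4 [ 0.5189 -0.3688  0.081 ] end [ 0.5196 -0.3728  0.081 ] 1
[[[-0.16,0.02,0.0],[-0.1,-0.1,0.1],1.0]]
```

Call:
move_arm(
  moves=[
    [[-0.15,0.02,0],[0,0,0],0.9],
    [[0,0,0],[0,0,0],0.75],
    [[0,0,0],[0,0,0],0.5],
    [[0,0,0],[0,0,0],0.5],
    [[0,0,0],[0,0,0],0.5],
  ],
  squeeze=40,
)

```text
clock: 38.02
position: [0.5204, -0.3745, 0.0841]
ee_rot: [0.688, 0.725, 0.0, 0.001]
ft_force: [-2.4, 0.6, 5.5]
grip_width: 0.642
```

Call:
move_arm(
  moves=[
    [[0,0,0],[0,0,0],0.5],
    [[0,0,-0.4],[0,0,0],0.5],
    [[0,0,-0.4],[0,0,0],0.5],
    [[0,0,0],[0,0,0],0.5],
  ],
)

```text
clock: 38.52
position: [0.5206, -0.3741, 0.1038]
ee_rot: [0.688, 0.726, 0.0, 0.001]
ft_force: [1.0, -0.2, -2.8]
grip_width: 0.644
```

```bash
python3 plan.py 0.5 .5195,-.3727,.14,3 .4905,-.016,.14,3
```

```text
now 38.525 [ 0.5206 -0.3741  0.1038] end [ 0.4905 -0.0159  0.1401] 17
[[[0.04,-0.03,-1.0],[0.1,0.0,0.0],0.5],[[0.02,-0.01,-0.45],[0.0,0.0,0.0],0.5],[[1.0,-0.03,0.0],[0.0,0.0,0.0],0.5],[[1.0,-0.03,0.0],[0.0,0.0,0.0],0.5],[[1.0,-0.03,0.0],[0.0,0.0,0.0],0.5]]
[[[1.0,-0.03,0.0],[0.0,0.0,0.0],0.5],[[1.0,-0.03,0.0],[0.0,0.0,0.0],0.5],[[1.0,-0.03,0.0],[0.0,0.0,0.0],0.5],[[1.0,-0.03,0.0],[0.0,0.0,0.0],0.5],[[1.0,-0.03,0.0],[0.0,0.0,0.0],0.5]]
[[[1.0,-0.03,0.0],[0.0,0.0,0.0],0.5],[[1.0,-0.02,0.0],[0.0,0.0,0.0],0.5],[[1.0,-0.03,0.0],[0.0,0.0,0.0],0.5],[[1.0,-0.02,0.0],[0.0,0.0,0.0],0.5],[[1.0,-0.03,0.0],[0.0,0.0,0.0],0.5]]
[[[1.0,-0.02,0.0],[0.0,0.0,0.0],0.5],[[0.31,-0.01,-0.01],[0.0,0.0,0.0],0.5]]
```

Call:
move_arm(
  moves=[
    [[0,0,-1],[0,0,0],0.5],
    [[0,0,-1],[0,0,0],0.5],
    [[0,0,-1],[0,0,0],0.5],
    [[0,0,-1],[0,0,0],0.5],
    [[0,0,-1],[0,0,0],0.5],
  ],
)

```text
clock: 39.15
position: [0.52, -0.3737, 0.2283]
ee_rot: [0.688, 0.726, 0.0, -0.0]
ft_force: [-0.3, 1.0, -2.8]
grip_width: 0.642
```

Call:
move_arm(
  moves=[
    [[0,0,-0.7],[0,0,0],0.5],
    [[1,-0.03,0],[0,0,0],0.5],
    [[1,-0.03,0],[0,0,0],0.5],
    [[1,-0.03,0],[0,0,0],0.5],
    [[1,-0.03,0],[0,0,0],0.5],
  ],
)

```text
clock: 39.78
position: [0.5116, -0.2732, 0.245]
ee_rot: [0.688, 0.726, -0.0, -0.0]
ft_force: [-0.2, -0.0, -2.6]
grip_width: 0.64
```

Call:
move_arm(
  moves=[
    [[1,-0.03,0],[0,0,0],0.5],
    [[1,-0.03,0],[0,0,0],0.5],
    [[1,-0.03,0],[0,0,0],0.5],
    [[1,-0.03,0],[0,0,0],0.5],
    [[1,-0.03,0],[0,0,0],0.5],
  ],
)

```text
clock: 40.4
position: [0.5011, -0.1487, 0.2451]
ee_rot: [0.688, 0.726, 0.0, -0.0]
ft_force: [-0.6, 0.5, -1.9]
grip_width: 0.641
```

Call:
move_arm(
  moves=[
    [[1,-0.03,0.8],[0,0,0],0.5],
    [[1,-0.03,0.8],[0,0,0],0.5],
    [[1,-0.03,0.8],[0,0,0],0.5],
    [[1,-0.03,0.8],[0,0,0],0.5],
    [[1,-0.03,0.5],[0,0,0],0.5],
  ],
)

```text
clock: 41.02
position: [0.4903, -0.0242, 0.1518]
ee_rot: [0.688, 0.726, -0.0, -0.0]
ft_force: [0.7, 0.5, -2.8]
grip_width: 0.642
```

```bash
python3 plan.py 0.5 .4905,-.017,.1,3
```

```text
now 41.025 [ 0.4903 -0.0242  0.1518] end [ 0.4905 -0.0169  0.1   ] 3
[[[0.14,0.01,1.0],[-0.1,0.0,0.0],0.5],[[0.14,0.01,1.0],[0.0,0.0,0.0],0.5],[[0.01,0.0,0.07],[0.0,0.0,0.0],0.5]]
```

Call:
move_arm(
  moves=[
    [[0.2,0,1],[0,0,0],0.5],
    [[0,0,1],[0,0,0],0.5],
    [[0,0,0],[0,0,0],0.5],
    [[0,0,0],[0,0,0],0.5],
  ],
)

```text
clock: 41.52
position: [0.4912, -0.0202, 0.1036]
ee_rot: [0.688, 0.725, 0.0, 0.0]
ft_force: [0.3, 0.1, -2.3]
grip_width: 0.644
```

```bash
python3 plan.py 0.5 .4905,-.017,.089,3
```

```text
now 41.525 [ 0.4912 -0.0202  0.1036] end [ 0.4906 -0.017   0.0891] 1
[[[0.13,-0.02,0.58],[0.0,0.0,0.0],0.5]]
```

Call:
move_arm(
  moves=[
    [[0.12,-0.02,0.3],[0,0,0],0.5],
    [[0,0,0.2],[0,0,0],0.5],
    [[0,0,0.06],[0,0,0],0.5],
    [[0,0,0],[0,0,0],0.5],
  ],
)

```text
clock: 42.02
position: [0.4901, -0.0169, 0.089]
ee_rot: [0.688, 0.726, 0.0, -0.0]
ft_force: [-3.3, 1.0, 3.3]
grip_width: 0.643
```

Call:
move_arm(
  moves=[
    [[0,0,0.02],[0,0,0],0.7],
    [[0,0,0],[0,0,0],0.85],
    [[0,0,0],[0,0,0],1],
    [[0,0,-0.5],[0,0,0],1],
    [[0,0,-1],[0,0,0],1],
  ],
)

```text
clock: 42.65
position: [0.4897, -0.0172, 0.1263]
ee_rot: [0.688, 0.726, -0.001, -0.0]
ft_force: [0.8, 0.4, 0.8]
grip_width: 1.0
```

Call:
move_arm(
  moves=[
    [[0,0,-1],[0,0,0],1],
    [[-0.5,0.2,-1],[0,0,0],1],
    [[-1,0.38,-1],[0,0,0],1],
    [[-1,0.38,-0.2],[0,0,0],1],
    [[-1,0.38,0],[0,0,0],1],
  ],
)

```text
clock: 43.28
position: [0.529, -0.1033, 0.2074]
ee_rot: [0.688, 0.726, 0.001, 0.001]
ft_force: [-0.1, -0.7, -0.4]
grip_width: 1.001
```

Call:
move_arm(
  moves=[
    [[-1,0.38,0],[0,0,0],1],
    [[-1,0.38,0],[0,0,0],1],
    [[-1,0.38,0],[0,0,0],1],
    [[-1,0.38,0],[0,0,0],1],
    [[-1,0.38,0],[0,0,0],1],
  ],
)

```text
clock: 43.9
position: [0.5827, -0.2256, 0.2067]
ee_rot: [0.688, 0.726, 0.0, 0.0]
ft_force: [-0.5, 0.8, 0.9]
grip_width: 0.998
```

```bash
python3 plan.py 1 .6103,-.287,.2,3
```

```text
now 43.9 [ 0.5827 -0.2256  0.2067] end [ 0.6102 -0.287   0.2   ] 3
[[[-1.0,0.39,0.11],[0.0,0.0,0.1],1.0],[[-1.0,0.39,0.1],[0.0,0.0,0.0],1.0],[[-0.51,0.19,0.06],[0.0,0.0,0.0],1.0]]
```

Call:
move_arm(
  moves=[
    [[-1,0.38,0.1],[0,0,0],1],
    [[-1,0.38,0.1],[0,0,0],1],
    [[-0.45,0.2,0],[0,0,0],1],
    [[0,0,0],[0,0,0],1],
  ],
)

```text
clock: 44.4
position: [0.6095, -0.2852, 0.2012]
ee_rot: [0.688, 0.725, -0.0, 0.0]
ft_force: [-0.4, -0.1, 0.4]
grip_width: 0.997
```

```bash
python3 plan.py 1 .6103,-.287,.117,3
```

```text
now 44.4 [ 0.6095 -0.2852  0.2012] end [ 0.6103 -0.2869  0.1169] 4
[[[-0.02,0.01,1.0],[0.0,0.0,0.0],1.0],[[-0.02,0.01,1.0],[0.0,0.0,0.0],1.0],[[-0.02,0.01,1.0],[0.0,0.0,0.0],1.0],[[-0.01,0.0,0.37],[0.0,0.0,0.0],1.0]]
```

Call:
move_arm(
  moves=[
    [[-0.07,0.03,1],[0,0,0],1],
    [[0,0,1],[0,0,0],1],
    [[0,0,1],[0,0,0],1],
    [[0,0,0.35],[0,0,0],0.8],
    [[0,0,0],[0,0,0],0.6],
  ],
)

```text
clock: 45.02
position: [0.6105, -0.2856, 0.1173]
ee_rot: [0.688, 0.726, 0.0, -0.0]
ft_force: [-0.7, -0.6, 0.8]
grip_width: 0.612
```

Call:
move_arm(
  moves=[
    [[0,0,0],[0,0,0],0.5],
    [[0,0,0],[0,0,0],0.3],
    [[0,0,0],[0,0,0],0.3],
    [[0,0,0],[0,0,0],0.3],
  ],
  squeeze=40,
)

```text
clock: 45.52
position: [0.6108, -0.2868, 0.1185]
ee_rot: [0.688, 0.726, 0.0, 0.001]
ft_force: [-1.6, 1.1, 6.0]
grip_width: 0.46
```

Call:
move_arm(
  moves=[
    [[0,0,-0.4],[0,0,0],0.3],
    [[0,0,-0.4],[0,0,0],0.3],
    [[0,0,0],[0,0,0],0.3],
  ],
)

```text
clock: 45.9
position: [0.6108, -0.2868, 0.1382]
ee_rot: [0.688, 0.726, 0.0, 0.001]
ft_force: [-0.0, -0.2, -2.5]
grip_width: 0.457
```

```bash
python3 plan.py 0.3 .6103,-.287,.29,3 .4855,.0597,.29,3
```

```text
now 45.9 [ 0.6108 -0.2868  0.1382] end [0.4855 0.0597 0.29  ] 22
[[[0.0,0.0,-1.0],[0.1,0.0,0.0],0.3],[[0.0,0.0,-1.0],[0.0,0.0,0.0],0.3],[[0.0,0.0,-1.0],[0.0,0.0,0.0],0.3],[[0.0,-0.01,-1.0],[0.0,0.0,0.0],0.3],[[-0.01,0.0,-1.0],[0.0,0.0,0.0],0.3]]
[[[0.0,-0.01,-1.0],[0.0,0.0,0.0],0.3],[[0.0,0.0,-0.07],[0.0,0.0,0.0],0.3],[[1.0,-0.3,0.0],[0.0,0.0,0.0],0.3],[[1.0,-0.3,0.0],[0.0,0.0,0.0],0.3],[[1.0,-0.3,0.0],[0.0,0.0,0.0],0.3]]
[[[1.0,-0.3,0.0],[0.0,0.0,0.0],0.3],[[1.0,-0.3,0.0],[0.0,0.0,0.0],0.3],[[1.0,-0.3,0.0],[0.0,0.0,0.0],0.3],[[1.0,-0.3,0.0],[0.0,0.0,0.0],0.3],[[1.0,-0.3,0.0],[0.0,0.0,0.0],0.3]]
[[[1.0,-0.3,0.0],[0.0,0.0,0.0],0.3],[[1.0,-0.3,0.0],[0.0,0.0,0.0],0.3],[[1.0,-0.3,0.0],[0.0,0.0,0.0],0.3],[[1.0,-0.31,0.0],[0.0,0.0,0.0],0.3],[[1.0,-0.3,0.0],[0.0,0.0,0.0],0.3]]
[[[1.0,-0.31,-0.01],[0.0,0.0,0.0],0.3],[[0.11,-0.03,0.0],[0.0,0.0,0.0],0.3]]
```

Call:
move_arm(
  moves=[
    [[0,0,-1],[0,0,0],0.3],
    [[0,0,-1],[0,0,0],0.3],
    [[0,0,-1],[0,0,0],0.3],
    [[0,0,-1],[0,0,0],0.3],
    [[0,0,-1],[0,0,0],0.3],
  ],
)

```text
clock: 46.52
position: [0.6102, -0.2864, 0.2626]
ee_rot: [0.688, 0.726, -0.0, -0.0]
ft_force: [-0.4, -0.1, -2.1]
grip_width: 0.455
```

Call:
move_arm(
  moves=[
    [[1,-0.3,-0.2],[0,0,0],0.3],
    [[1,-0.3,0],[0,0,0],0.3],
    [[1,-0.3,0],[0,0,0],0.3],
    [[1,-0.3,0],[0,0,0],0.3],
    [[1,-0.3,0],[0,0,0],0.3],
  ],
)

```text
clock: 47.15
position: [0.5658, -0.1628, 0.2668]
ee_rot: [0.688, 0.726, 0.0, -0.0]
ft_force: [-0.3, 0.2, -2.6]
grip_width: 0.46
```

Call:
move_arm(
  moves=[
    [[1,-0.3,0],[0,0,0],0.3],
    [[1,-0.3,0],[0,0,0],0.3],
    [[1,-0.3,0],[0,0,0],0.3],
    [[1,-0.3,0],[0,0,0],0.3],
    [[1,-0.3,0],[0,0,0],0.3],
  ],
)

```text
clock: 47.78
position: [0.5217, -0.0402, 0.2669]
ee_rot: [0.688, 0.726, 0.0, -0.0]
ft_force: [0.4, 1.0, -2.3]
grip_width: 0.461
```

Call:
move_arm(
  moves=[
    [[1,-0.3,0],[0,0,0],0.3],
    [[1,-0.3,0],[0,0,0],0.3],
    [[1,-0.3,0],[0,0,0],0.3],
    [[1,-0.3,0],[0,0,0],0.3],
    [[0,0,0],[0,0,0],0.3],
  ],
)

```text
clock: 48.4
position: [0.4862, 0.0594, 0.2668]
ee_rot: [0.687, 0.727, 0.0, -0.0]
ft_force: [-0.3, -0.2, -2.1]
grip_width: 0.457
```

```bash
python3 plan.py 0.3 .4855,.0597,.2,3 .4855,.0597,.128,3
```

```text
now 48.4 [0.4862 0.0594 0.2668] end [0.4854 0.0598 0.1281] 6
[[[0.0,-0.01,1.0],[0.0,-0.1,0.2],0.3],[[0.01,-0.01,1.0],[0.0,0.0,0.0],0.3],[[0.01,-0.01,0.67],[0.0,0.0,0.0],0.3],[[0.0,0.0,1.0],[0.0,0.0,0.0],0.3],[[0.0,0.0,1.0],[0.0,0.0,0.0],0.3]]
[[[0.0,0.0,0.88],[0.0,0.0,0.0],0.3]]
```

Call:
move_arm(
  moves=[
    [[0,-0.02,1],[0,0,0],0.3],
    [[0,0,1],[0,0,0],0.3],
    [[0,0,1],[0,0,0],0.3],
    [[0,0,1],[0,0,0],0.3],
    [[0,0,1],[0,0,0],0.3],
  ],
)

```text
clock: 49.02
position: [0.4866, 0.0565, 0.1413]
ee_rot: [0.689, 0.725, 0.0, 0.0]
ft_force: [-0.3, -0.1, -2.0]
grip_width: 0.457
```

Call:
move_arm(
  moves=[
    [[0,0,0.4],[0,0,0],0.3],
    [[0,0,0.1],[0,0,0],0.3],
    [[0,0,0],[0,0,0],0.3],
  ],
)

```text
clock: 49.4
position: [0.4869, 0.0573, 0.1302]
ee_rot: [0.688, 0.726, 0.0, 0.0]
ft_force: [0.4, -0.3, -1.7]
grip_width: 0.453
```

Call:
move_arm(
  moves=[
    [[0.09,-0.05,0.1],[0,0,0],0.3],
    [[0,0,0.1],[0,0,0],0.3],
    [[0,0,0.06],[0,0,0],0.3],
    [[0,0,0],[0,0,0],0.3],
  ],
)

```text
clock: 49.9
position: [0.4852, 0.0598, 0.1234]
ee_rot: [0.688, 0.726, 0.0, -0.0]
ft_force: [-1.7, -0.2, 4.1]
grip_width: 0.458
```

Contact. Release and go for the glue bottle at (0.449,−0.281).

Call:
move_arm(
  moves=[
    [[0,0,0.02],[0,0,0],0.6],
    [[0,0,0],[0,0,0],0.8],
    [[0,0,0],[0,0,0],0.9],
    [[0,0,-0.5],[0,0,0],0.9],
    [[0,0,-1],[0,0,0],0.9],
  ],
)

```text
clock: 50.52
position: [0.4847, 0.0594, 0.1606]
ee_rot: [0.688, 0.726, -0.001, -0.0]
ft_force: [0.6, 0.8, 0.4]
grip_width: 0.899
```

Call:
move_arm(
  moves=[
    [[0,0,-1],[0,0,0],0.9],
    [[-0.5,0,-0.7],[0,0,0],0.9],
    [[-1,-0.05,0],[0,0,0],0.9],
    [[-1,-0.05,0],[0,0,0],0.9],
    [[-1,-0.05,0],[0,0,0],0.9],
  ],
)

```text
clock: 51.15
position: [0.4861, -0.0289, 0.2035]
ee_rot: [0.688, 0.726, 0.001, 0.0]
ft_force: [1.0, -0.1, -0.2]
grip_width: 0.899
```

Call:
move_arm(
  moves=[
    [[-1,-0.05,0],[0,0,0],0.9],
    [[-1,-0.05,0],[0,0,0],0.9],
    [[-1,-0.05,0],[0,0,0],0.9],
    [[-1,-0.05,0],[0,0,0],0.9],
    [[-1,-0.05,0],[0,0,0],0.9],
  ],
)

```text
clock: 51.78
position: [0.4865, -0.154, 0.2034]
ee_rot: [0.688, 0.726, 0.0, 0.0]
ft_force: [0.6, 0.6, 0.3]
grip_width: 0.898
```

```bash
python3 plan.py 0.9 .449,-.281,.19,3
```

```text
now 51.775 [ 0.4865 -0.154   0.2034] end [ 0.4489 -0.2811  0.1899] 5
[[[-1.0,-0.35,0.11],[0.1,0.0,0.0],0.9],[[-1.0,-0.35,0.11],[0.0,0.0,0.0],0.9],[[-1.0,-0.36,0.11],[0.0,0.0,0.0],0.9],[[-1.0,-0.35,0.1],[0.0,0.0,0.0],0.9],[[-1.0,-0.36,0.11],[0.0,0.0,0.0],0.9]]
```

Call:
move_arm(
  moves=[
    [[-1,-0.35,0.1],[0,0,0],0.9],
    [[-1,-0.35,0.1],[0,0,0],0.9],
    [[-1,-0.35,0.1],[0,0,0],0.9],
    [[-1,-0.35,0.1],[0,0,0],0.9],
    [[-0.95,-0.35,0.1],[0,0,0],0.9],
  ],
)

```text
clock: 52.4
position: [0.4491, -0.2799, 0.1908]
ee_rot: [0.688, 0.726, 0.0, 0.0]
ft_force: [-0.1, -0.6, -0.3]
grip_width: 0.895
```

Call:
move_arm(
  moves=[
    [[0,0,0],[0,0,0],0.9],
  ],
)

```text
clock: 52.52
position: [0.4483, -0.2809, 0.1907]
ee_rot: [0.689, 0.724, -0.0, 0.0]
ft_force: [0.9, -0.3, -0.6]
grip_width: 0.903
```

```bash
python3 plan.py 0.9 .449,-.281,.0985,3
```

```text
now 52.525 [ 0.4483 -0.2809  0.1907] end [ 0.4491 -0.2809  0.0984] 4
[[[0.0,0.01,1.0],[0.0,0.0,-0.2],0.9],[[0.0,0.01,1.0],[0.0,0.0,0.0],0.9],[[0.0,0.0,1.0],[0.0,0.0,0.0],0.9],[[0.0,0.01,0.69],[0.0,0.0,0.0],0.9]]
```

Call:
move_arm(
  moves=[
    [[0,0.02,1],[0,0,0],0.9],
    [[0,0,1],[0,0,0],0.9],
    [[0,0,1],[0,0,0],0.9],
    [[0,0,0.7],[0,0,0],0.7],
    [[0,0,0],[0,0,0],0.5],
  ],
)

```text
clock: 53.15
position: [0.4495, -0.2783, 0.097]
ee_rot: [0.688, 0.726, -0.0, -0.001]
ft_force: [-0.4, 0.8, -0.1]
grip_width: 0.508
```

Call:
move_arm(
  moves=[
    [[0,0,0],[0,0,0],0.4],
    [[0,0,0],[0,0,0],0.2],
    [[0,0,0],[0,0,0],0.2],
    [[0,0,0],[0,0,0],0.2],
  ],
  squeeze=40,
)

```text
clock: 53.65
position: [0.4503, -0.2794, 0.0987]
ee_rot: [0.688, 0.726, 0.001, 0.001]
ft_force: [-1.3, 0.6, 6.8]
grip_width: 0.334
```

Call:
move_arm(
  moves=[
    [[0,0,-0.4],[0,0,0],0.2],
    [[0,0,-0.4],[0,0,0],0.2],
    [[0,0,-1],[0,0,0],0.2],
    [[0,0,-1],[0,0,0],0.2],
    [[0,0,0],[0,0,0],0.2],
  ],
)

```text
clock: 54.28
position: [0.4507, -0.2794, 0.1693]
ee_rot: [0.688, 0.726, 0.001, 0.001]
ft_force: [1.0, -0.1, -2.1]
grip_width: 0.336
```

```bash
python3 plan.py 0.2 .4943,-.0904,.17,3
```

```text
now 54.275 [ 0.4507 -0.2794  0.1693] end [ 0.4943 -0.0904  0.17  ] 8
[[[1.0,0.29,0.0],[0.2,0.0,0.1],0.2],[[1.0,0.29,0.0],[0.0,0.0,0.0],0.2],[[1.0,0.28,-0.01],[0.0,0.0,0.0],0.2],[[1.0,0.29,0.0],[0.0,0.0,0.0],0.2],[[1.0,0.28,-0.01],[0.0,0.0,0.0],0.2]]
[[[1.0,0.29,0.0],[0.0,0.0,0.0],0.2],[[1.0,0.28,-0.01],[0.0,0.0,0.0],0.2],[[0.46,0.13,0.0],[0.0,0.0,0.0],0.2]]
```

Call:
move_arm(
  moves=[
    [[1,0.28,0],[0,0,0],0.2],
    [[1,0.28,0],[0,0,0],0.2],
    [[1,0.28,0],[0,0,0],0.2],
    [[1,0.28,0],[0,0,0],0.2],
    [[1,0.28,0],[0,0,0],0.2],
  ],
)

```text
clock: 54.9
position: [0.4777, -0.1511, 0.1667]
ee_rot: [0.688, 0.726, -0.0, -0.0]
ft_force: [0.2, 0.4, -2.1]
grip_width: 0.334
```

Call:
move_arm(
  moves=[
    [[1,0.28,0],[0,0,0],0.2],
    [[1,0.28,0],[0,0,0],0.2],
    [[0.5,0.15,0],[0,0,0],0.2],
    [[0,0,1],[0,0,0],0.2],
    [[0,0,1],[0,0,0],0.2],
  ],
)

```text
clock: 55.52
position: [0.4924, -0.0891, 0.1166]
ee_rot: [0.688, 0.726, 0.0, 0.0]
ft_force: [0.3, -0.3, -1.8]
grip_width: 0.333
```

Call:
move_arm(
  moves=[
    [[0,0,0.3],[0,0,0],0.2],
    [[0,0,0],[0,0,0],0.2],
  ],
)

```text
clock: 55.78
position: [0.4922, -0.0894, 0.11]
ee_rot: [0.688, 0.725, -0.0, -0.0]
ft_force: [-0.4, -0.3, -1.3]
grip_width: 0.33
```

```bash
python3 plan.py 0.2 .4943,-.089,.104,3
```

```text
now 55.775 [ 0.4922 -0.0894  0.11  ] end [ 0.4942 -0.0891  0.104 ] 1
[[[0.01,0.08,0.24],[0.0,0.0,0.0],0.2]]
```

Call:
move_arm(
  moves=[
    [[0.01,0.08,0.12],[0,0,0],0.2],
    [[0,0,0.1],[0,0,0],0.2],
    [[0,0,0.04],[0,0,0],0.2],
    [[0,0,0],[0,0,0],0.2],
  ],
)

```text
clock: 56.28
position: [0.4946, -0.0886, 0.1038]
ee_rot: [0.688, 0.726, 0.0, 0.0]
ft_force: [0.2, 0.8, 0.3]
grip_width: 0.331
```

Contact beginning; nudge a touch, release, rise, and retreat.

Call:
move_arm(
  moves=[
    [[0,0,0.03],[0,0,0],0.2],
    [[0,0,0],[0,0,0],0.5],
    [[0,0,0],[0,0,0],0.7],
    [[0,0,-0.5],[0,0,0],0.8],
    [[0,0,-1],[0,0,0],0.8],
  ],
)

```text
clock: 56.9
position: [0.494, -0.0887, 0.1408]
ee_rot: [0.688, 0.725, -0.001, -0.0]
ft_force: [1.1, 0.9, 0.2]
grip_width: 0.795
```

Call:
move_arm(
  moves=[
    [[0,0,-1],[0,0,0],0.8],
    [[0,0,-1],[0,0,0],0.8],
    [[-1,0,-1],[0,0,0],0.8],
    [[-1,0,-1],[0,0,0],0.8],
    [[-1,0,-1],[0,0,0],0.8],
  ],
)

```text
clock: 57.52
position: [0.4983, -0.1644, 0.267]
ee_rot: [0.688, 0.726, 0.001, 0.0]
ft_force: [0.6, -0.7, 0.1]
grip_width: 0.801
```

Call:
move_arm(
  moves=[
    [[-1,0,0],[0,0,0],0.8],
    [[-1,0,0],[0,0,0],0.8],
    [[-1,0,0],[0,0,0],0.8],
    [[-1,0,0],[0,0,0],0.8],
    [[0,0,0],[0,0,0],0.8],
  ],
)

```text
clock: 58.15
position: [0.5029, -0.2654, 0.266]
ee_rot: [0.689, 0.724, -0.001, 0.0]
ft_force: [0.6, -0.1, -1.0]
grip_width: 0.803
```

Run:
```python
from h import *
S=camera('scene');T=camera('top')
it,is_=camera_info('top'),camera_info('scene')
a=cv2.resize(S[130:330,220:500],None,fx=2.8,fy=2.8);cv2.imwrite('pics/s7.png',a[:,:,::-1])
cv2.imwrite('pics/t7.png',cv2.resize(T[160:280,260:400],None,fx=5.5,fy=5,interpolation=cv2.INTER_CUBIC)[:,:,::-1])
for nm,lo,hi,bt,bs in [('flask',(20,150,90),(35,255,255),(285,200,320,240),(340,170,370,200)),('glue',(3,170,100),(16,255,255),(349,205,366,221),(305,155,325,175))]:
    f=lambda I,b:cv2.minEnclosingCircle(big(mask(I,lo,hi,b)))[0]
    print(nm,f(T,bt),f(S,bs),tri(it,f(T,bt),is_,f(S,bs)))
```

```text
flask (302.7988586425781, 217.33908081054688) (354.4125061035156, 183.71249389648438) (array([0.48572252, 0.06047101, 0.14256676]), np.float64(0.001108068213470141))Traceback (most recent call last):
  File "<stdin>", line 8, in <module>
  File "<stdin>", line 7, in <lambda>
  File "h.py", line 24, in big
    return max(cv2.findContours(m,cv2.RETR_EXTERNAL,cv2.CHAIN_APPROX_NONE)[0],key=cv2.contourArea)
ValueError: max() iterable argument is empty
```

View pics/s7.png

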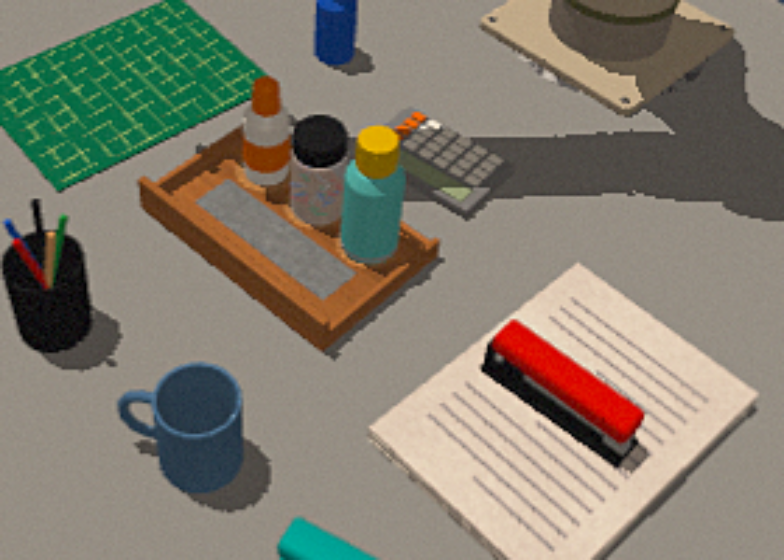

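View pics/t7.png

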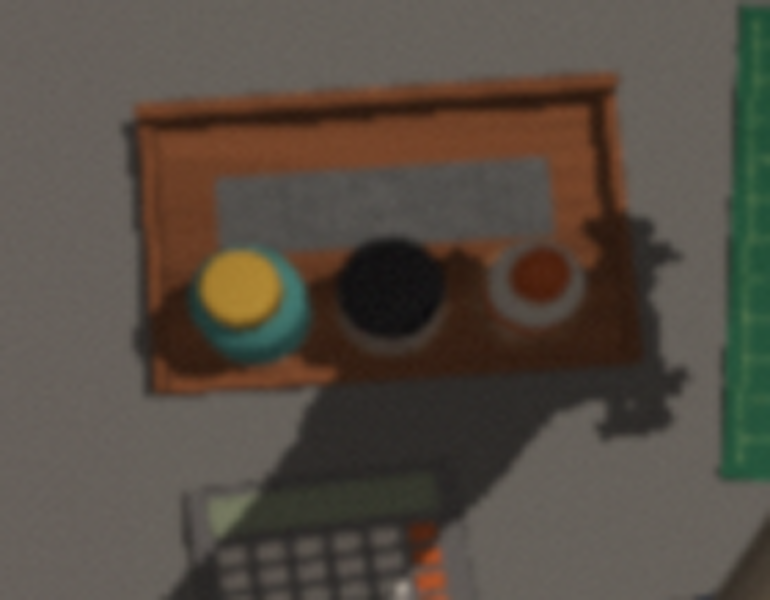

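All three stand upright on their spots: in the top crop flask (240,290), jar (391,288) and glue (539,275) are within about 1–2 mm of where they started. The stapler lies in the middle of the papers, and the mug and pen pot are unmoved.

```bash
python3 -c "
from workcell import *
print(hand_in())"
```

```text
the job is handed in; nothing more can be done
None
```

I carried out the job in the order asked and handed it in at about 58 s on the robot's clock. I stood the flask, the jar and the glue bottle on the mat, and laid the stapler right way up on the papers. Then I put the jar, the flask and the glue bottle back on their own cork spots.

**What the last checks showed**
- **Flask, jar, glue bottle:** all three stand upright, within about 1–2 mm of where they started, and the gripper is well clear of them.
- **Stapler:** it lies right way up in the middle of the pile. My placing point was (0.5025, 0.325) against a measured pile centre of (0.502, 0.326). One colour measurement of its red arm put it about 1 cm off in y. I took that mostly as the arm's offset on its base, and did not measure it again.
- **Mug, pen pot and look-alikes:** I never moved the arm to the mug, pen pot, blue bottle or turquoise stapler. The mug and pen pot look unmoved in the last picture; I did not check the look-alikes there.
- **Forces:** the highest wrist reading was about 15 N, when setting the glue bottle on the mat.

**A check that failed:** the final two-view measurement of the glue bottle did not work, because the arm's shadow lay over its orange cap. I judged its position by eye from the top view. The jar was also judged from that view only.

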